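# Gauge the jaw gap of a pipe-press head

### The job

Find the unknown gap between the jaws of the press head with the three gauge leaves: working up from the thinnest, slide each leaf gently down into the head's slot, and if it is loose stand it back in the wooden rack and try the next thicker one. Leave the first leaf that the sprung jaw grips pushed fully home in the slot, let go of it, and have the other two standing in the rack; never force in a leaf that is too thick, and leave the other things on the bench alone.

Things in the scene. Friction and masses are not known exactly. Their poses are not given: they have to be found in the camera images.
- head: Pipe-press jaw head, fixed: dark steel housing 60 (x) by 90 (y) by 75 mm tall, round spring barrel on its +y end. Origin: centre of its underside, z up. The cover (top at 75 mm) has a slot 27 mm long (x, centred), 28 mm wide (y -21 to +7 mm). Fixed and sprung jaw face each other inside it. Over 40 N on the head is forcing it. A gripped leaf drags 3 to 9 N when slid; a loose one only weighs 1 N.
- head_slot (a point): Point on the plane of the head's rigid fixed jaw, mid-length of the slot, level with the cover's top (75 mm up); axes as the head's, sprung jaw towards +y. A leaf of thickness t against the fixed jaw has its centre t/2 from here along +y. Both jaw faces are upright up to 50 mm above the bench, then bevelled back 6 mm by 68 mm height. The pit under them is over 64 mm deep.
- jaw (a joint): Sprung jaw: how far it is pushed back (+y) from its stop, m; 0 on the stop, 0.012 at most. It does not tell where the stop is: the closed gap is anywhere from 3 to 13 mm and not measured. It takes 4 N to start, then 0.5 N per mm. A leaf thicker than the gap pushes it back (up to 4 mm is right) and is gripped; a thinner one stands loose. Over 7 mm is forcing it.
- rack: Wooden rack, fixed, 66 (x) by 170 (y) by 75 mm tall, origin at the centre of its underside. Three equal pockets in its top at y = -58, 0, +58 mm, each 26 (x) by 20 mm (y), 70 mm deep; the leaves hang in them in any order, x along the rack's x, the grip block resting on the rack's top, leaf origin 11 mm above the bench.
- leaf_thin: Thinnest gauge leaf, aluminium, T-shaped, 60 to 115 g, upright. Blade 6 mm thick (y), 20 mm wide (x), 64 mm long, rounded foot; on it a grip block 36 mm long (x), 14 mm thick (y), 32 mm tall (64 to 96 mm above the origin). Origin: lowest point of the foot, centred; z up. Fully home, the block rests on the rim. Take the block from above across its 14 mm (closing along y): that keeps it from swinging.
- leaf_mid: Middle gauge leaf, aluminium, T-shaped, 60 to 115 g, upright. Blade 10 mm thick (y), 20 mm wide (x), 64 mm long, rounded foot; on it a grip block 46 mm long (x), 14 mm thick (y), 32 mm tall (64 to 96 mm above the origin). Origin: lowest point of the foot, centred; z up. Fully home, the block rests on the rim. Take the block from above across its 14 mm (closing along y): that keeps it from swinging.
- leaf_thick: Thickest gauge leaf, aluminium, T-shaped, 60 to 115 g, upright. Blade 14 mm thick (y), 20 mm wide (x), 64 mm long, rounded foot; on it a grip block 56 mm long (x), 14 mm thick (y), 32 mm tall (64 to 96 mm above the origin). Origin: lowest point of the foot, centred; z up. Fully home, the block rests on the rim. Take the block from above across its 14 mm (closing along y): that keeps it from swinging.
- coupling: Bystander: copper coupling standing on the bench, 30 mm diameter, 44 mm tall; origin under its centre.
- coupling2: Bystander: copper coupling standing on the bench, 30 mm diameter, 36 mm tall; origin under its centre.
- elbow0: Bystander: copper elbow lying flat, 27 mm tall, legs 33 mm along its x and y from the origin under its corner.
- elbow1: Bystander: copper elbow like the other.
- tee: Bystander: copper tee lying flat, 66 mm long (x), 27 mm tall, a branch along y; origin under the crossing.
- tape: Bystander: roll of black tape lying flat, 90 mm diameter, 22 mm tall; origin under its centre.
- valve: Bystander: brass ball valve with a flat steel lever, 87 mm long, 51 mm tall; origin under its middle.
- pliers: Bystander: water-pump pliers with blue handles lying flat, 230 mm long (x), 16 mm tall; origin under the middle.

How it is judged (in metres and radians):
On the way, in this order (a step that is already met when the one before it is completed fails the run):
1. the thinnest leaf has been tried in the slot (foot well down between the jaws) (x of leaf_thin in the frame of head between -0.008 and 0.008 m and y of leaf_thin in the frame of head between -0.019 and 0.01 m and z of leaf_thin in the frame of head below 0.034 m), for 0.05 s.
2. either the thinnest leaf has been left gripped in the slot, or the middle one has been tried in it (((x of leaf_thin in the frame of head between -0.008 and 0.008 m and y of leaf_thin in the frame of head between -0.019 and 0.01 m and z of leaf_thin in the frame of head below 0.018 m and contact force between leaf_thin and head above 2 N and value of joint jaw below 0.0045 m and angle between leaf_thin's own z axis and vertical below 0.12 rad and angle between the y axis of leaf_thin and the y axis of head, either way round below 0.12 rad and contact force between the fingers and leaf_thin below 0.1 N) or (x of leaf_mid in the frame of head between -0.008 and 0.008 m and y of leaf_mid in the frame of head between -0.019 and 0.01 m and z of leaf_mid in the frame of head below 0.034 m))), for 0.05 s.
At the end, for the whole second after the job is handed in: One leaf upright in the head's slot, its grip block within 7 mm of the cover, gripped by the sprung jaw (over 2 N on the head), jaw pressed back under 4.5 mm; the other two upright in rack pockets, grip blocks within 5 mm of the rack's top; all at rest ((((x of leaf_thin in the frame of head between -0.008 and 0.008 m and y of leaf_thin in the frame of head between -0.019 and 0.01 m and z of leaf_thin in the frame of head below 0.018 m and contact force between leaf_thin and head above 2 N and value of joint jaw below 0.0045 m and angle between leaf_thin's own z axis and vertical below 0.12 rad and angle between the y axis of leaf_thin and the y axis of head, either way round below 0.12 rad) and (x of leaf_mid in the frame of rack between -0.02 and 0.02 m and y of leaf_mid in the frame of rack between -0.076 and 0.076 m and z of leaf_mid in the frame of rack between -0.01 and 0.016 m and angle between leaf_mid's own z axis and vertical below 0.15 rad) and (x of leaf_thick in the frame of rack between -0.02 and 0.02 m and y of leaf_thick in the frame of rack between -0.076 and 0.076 m and z of leaf_thick in the frame of rack between -0.01 and 0.016 m and angle between leaf_thick's own z axis and vertical below 0.15 rad) and linear speed of each of leaf_thin, leaf_mid, leaf_thick below 0.02 m/s) or ((x of leaf_mid in the frame of head between -0.008 and 0.008 m and y of leaf_mid in the frame of head between -0.019 and 0.01 m and z of leaf_mid in the frame of head below 0.018 m and contact force between leaf_mid and head above 2 N and value of joint jaw below 0.0045 m and angle between leaf_mid's own z axis and vertical below 0.12 rad and angle between the y axis of leaf_mid and the y axis of head, either way round below 0.12 rad) and (x of leaf_thin in the frame of rack between -0.02 and 0.02 m and y of leaf_thin in the frame of rack between -0.076 and 0.076 m and z of leaf_thin in the frame of rack between -0.01 and 0.016 m and angle between leaf_thin's own z axis and vertical below 0.15 rad) and (x of leaf_thick in the frame of rack between -0.02 and 0.02 m and y of leaf_thick in the frame of rack between -0.076 and 0.076 m and z of leaf_thick in the frame of rack between -0.01 and 0.016 m and angle between leaf_thick's own z axis and vertical below 0.15 rad) and linear speed of each of leaf_thin, leaf_mid, leaf_thick below 0.02 m/s) or ((x of leaf_thick in the frame of head between -0.008 and 0.008 m and y of leaf_thick in the frame of head between -0.019 and 0.01 m and z of leaf_thick in the frame of head below 0.018 m and contact force between leaf_thick and head above 2 N and value of joint jaw below 0.0045 m and angle between leaf_thick's own z axis and vertical below 0.12 rad and angle between the y axis of leaf_thick and the y axis of head, either way round below 0.12 rad) and (x of leaf_thin in the frame of rack between -0.02 and 0.02 m and y of leaf_thin in the frame of rack between -0.076 and 0.076 m and z of leaf_thin in the frame of rack between -0.01 and 0.016 m and angle between leaf_thin's own z axis and vertical below 0.15 rad) and (x of leaf_mid in the frame of rack between -0.02 and 0.02 m and y of leaf_mid in the frame of rack between -0.076 and 0.076 m and z of leaf_mid in the frame of rack between -0.01 and 0.016 m and angle between leaf_mid's own z axis and vertical below 0.15 rad) and linear speed of each of leaf_thin, leaf_mid, leaf_thick below 0.02 m/s))); the robot touches nothing.
It fails at once if the sprung jaw is forced back more than 7 mm (value of joint jaw above 0.007 m).
It fails at once if the head is loaded with more than 40 N (contact force between head and anything else above 40 N).
It fails at once if a bystander is shifted more than 25 mm (distance of any of coupling, coupling2, elbow0, elbow1, tee, tape, valve, pliers from where it was at the start of the episode above 0.025 m).
It also fails if it takes over 72 s, if anything falls off the work surface, if the arm or the gripper's body presses on something with over 40 N, if the wrist force passes 120 N, or if a joint passes its speed limit or range.

### The arm

A 6-joint arm with a two-finger parallel gripper is mounted at the origin on the work surface. World frame = base frame: x ahead of the robot, y to its left, z up, the work surface at z = 0. Lengths are in m, angles in degrees, forces in N, time in s.
With the tool pointing down it reaches from about 0.25 to 0.85 m from the base axis. Payload 12.5 kg.
Tool frame: the origin (TCP) lies at the very end of the fingers, on their centre line; the grasp point (between the pads) lies 19 mm behind it (pinch_z is the distance from the TCP to the grasp point, in m); z points along the fingers, x is the direction in which the jaws open and shut, and the axes are right-handed (so a half turn about z gives the same grasp; the last joint's range is limited). The gripper opens to 93 mm and grips with 3 to 60 N. Pads are 15 mm wide; open, the fingers measure 128 mm over their backs; the gripper's body (75 mm by 188 mm) begins 65 mm behind the grasp point.
Start: joints at [63.621, 20.094, 94.641, -0, 65.266, -4.847], TCP at [0.202, 0.512, 0.198] pointing down, gripper open.
Joint ranges: [-157.81, 157.81], [-45, 120.19], [0.68, 151.7], [-89.99, 269.99], [4.06, 180], [-164.3, 164.3]. Speed limits (degrees/s): [127.2, 127.2, 159.86, 180, 180, 180].

### API

Orientations are given as [roll, pitch, yaw] about the fixed x, y, z axes, in that order (R = Rz(yaw) Ry(pitch) Rx(roll)).
In Python, from plant import get_obs, get_image, job_done, pinch_z gives the robot as it stands. The module is installed in compiled form; this text tells all that it offers.
- The arm moves only by the tool step_arm, never from a script. Its argument "increments" is a list of rows, each an object with "delta_pos": the shift along the tool's x, y, z in mm, a list of three; "rot": the turn, a rotation vector about the tool's x, y, z in rad, a list of three; "fingers": the closure, from 0 (fully open) to 1 (shut). A call has 1 to 5 rows; each row shifts and turns the commanded pose from where the row before left it, along the tool's axes as they then stand; what a row does not reach is not made up. A row lasts 1/8 s, in which the tool goes at most 62.5 mm and 10.7 degrees, less where a joint would pass 70% of its speed; a pose out of reach is approached as far as the arm can. A call is refused whole if a number of a shift passes 62.5 or a number of a turn 0.188, either way. A call with a gripper value outside its range is refused whole. The fingers move at their own pace and stop on an object; "grip_force" is the grip in N (left out, the last holds). Time passes only in rows, so rows that do not move let the fingers close. It gives the time, the measured TCP pose, the force and the opening at its end, in the units of the state.
- get_obs(): the state, without advancing time (a new reading comes with each control period).
- get_image(name): name is "scene" or "side" or "wrist"; returns a dict with "frame" (384x512x3 uint8, red, green, blue), "intrinsics" (3x3 intrinsics, pixels), "dist_coeffs" ([k1, k2, p1, p2, k3] as OpenCV has them; the pictures are not rectified), "R" (3x3) and "t" (3): a world point X has camera coordinates R X + t. Camera axes: x right, y down, z forward; pixel columns grow to the right and rows downward; lengths in m; the calibration is good to about 2 mm. A picture is of the moment at which its call begins. There is no depth.
- job_done(): hands the job in, once; it reports no verdict.
The state is a dict: "time_s": time; "q": joint angles; "joint_vel": joint speeds; "effort": joint torques, N m; "eef_pos": TCP position; "eef_rot": TCP orientation; "contact_force": force on the tool from outside, world axes, zero at the start; "torque": the same for the moment, N m; "grip_width": finger opening in m.
Only numpy, scipy, OpenCV 4.12 (cv2) and the standard library are available. Lean on these libraries where they do the work, as an engineer would, in place of code of your own. Each camera call takes 0.05 s, during which the arm holds its last target. There are 200 camera calls.

## Working session

There is one attempt and no reset: what is moved stays moved. The work goes in short steps, Python scripts to look and compute and a tool call to move; the robot and the scene stay as the last step left them, time stands still between calls to the robot, and variables do not carry over. Pictures are saved under pics/ and viewed, about 8 in all and at most 12, crops included, and the job is handed in when it is done.

Besides the shell and the picture viewer there is one more tool, called in YAML: its name, and indented under it one key for each argument. step_arm: Moves the arm, as the interface text tells. Its arguments: {"type":"object","properties":{"increments":{"type":"array","items":{"type":"object","properties":{"delta_pos":{"type":"array","items":{"type":"number"}},"rot":{"type":"array","items":{"type":"number"}},"fingers":{"type":"number"}}}},"grip_force":{"type":"number"}},"required":["increments"]}

```bash
mkdir -p pics; cat > h.py <<'E'
import numpy as np, cv2
from plant import get_obs, get_image, pinch_z
def shot(n,fn=None):
    d=get_image(n)
    if fn: cv2.imwrite('pics/'+fn,cv2.cvtColor(d['frame'],cv2.COLOR_RGB2BGR))
    return d
def ray(d,px):
    p=cv2.undistortPoints(np.array(px,float).reshape(-1,1,2),np.array(d['intrinsics'],float),np.array(d['dist_coeffs'],float)).reshape(-1,2)
    R=np.array(d['R']);t=np.array(d['t'])
    v=np.c_[p,np.ones(len(p))]@R
    return -R.T@t,v
def onz(d,px,z):
    o,v=ray(d,px); return o+v*((z-o[2])/v[:,2])[:,None]
def proj(d,X):
    R=np.array(d['R'],float);t=np.array(d['t'],float)
    return cv2.projectPoints(np.array(X,float).reshape(-1,3),cv2.Rodrigues(R)[0],t,np.array(d['intrinsics'],float),np.array(d['dist_coeffs'],float))[0].reshape(-1,2)
E
python3 - <<'E'
from h import *
import pickle
print(get_obs(),pinch_z)
D={n:shot(n) for n in('scene','side','wrist')}
pickle.dump(D,open('d0.pkl','wb'))
for n,d in D.items(): print(n,d['intrinsics'],-np.array(d['R']).T@d['t'],np.array(d['R'])[2])
f=lambda n:cv2.cvtColor(D[n]['frame'],cv2.COLOR_RGB2BGR)
cv2.imwrite('pics/a.png',cv2.resize(f('scene'),(800,600)))
cv2.imwrite('pics/b.png',cv2.resize(f('side'),(800,600)))
cv2.imwrite('pics/c.png',f('wrist'))
E
```

```text
{'time_s': 0.0, 'q': array([ 6.36196708e+01,  2.01252306e+01,  9.46764121e+01, -2.04476075e-03,
        6.52649988e+01, -4.84614206e+00]), 'joint_vel': array([0.01774363, 0.00218172, 0.07666583, 0.00112185, 0.01526305,
       0.08099109]), 'effort': array([ 2.89614236e-04, -4.97323501e+01, -2.85262495e+01,  6.99615455e-02,
        2.56627297e-02, -1.05393954e-04]), 'eef_pos': array([0.20169442, 0.511292  , 0.19719647]), 'eef_rot': array([-1.79996220e+02,  6.65601508e-02,  6.84666717e+01]), 'contact_force': array([-0.06830705,  0.85582962,  0.06574844]), 'torque': array([-0.04303374, -0.02117163,  0.00504117]), 'grip_width': 0.09295880945195834} 0.0188
scene [[462.57331482   0.         261.95328567]
 [  0.         462.57331482 181.80413875]
 [  0.           0.           1.        ]] [1.26561425 0.56383487 1.23189433] [-0.46930737 -0.400548   -0.78696372]
side [[367.84566514   0.         251.771553  ]
 [  0.         367.84566514 186.67709201]
 [  0.           0.           1.        ]] [ 0.23393898 -0.64782594  0.75209055] [ 0.34014172  0.64379394 -0.68544363]
wrist [[306.50137829   0.         254.93462966]
 [  0.         306.50137829 191.50741766]
 [  0.           0.           1.        ]] [0.12587041 0.54053677 0.38389499] [ 0.27511093 -0.11072352 -0.95501533]
```

View pics/a.png

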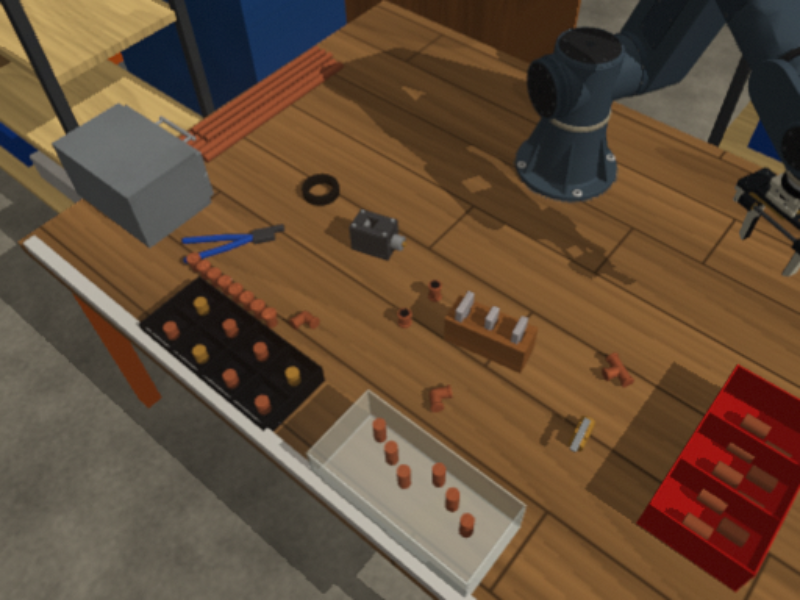

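View pics/b.png

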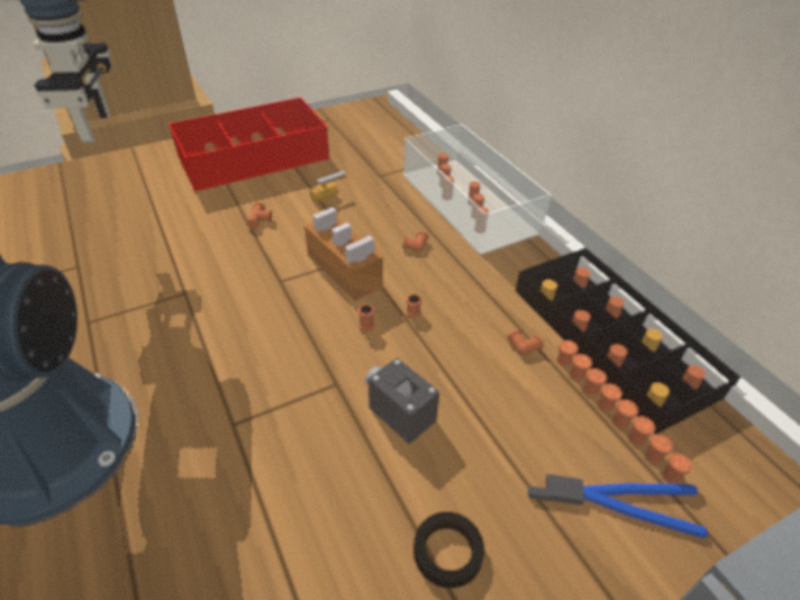

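The scene picture (800x600) shows the head at (375,232) with its barrel at (397,242), and the rack at (490,330) with its leaves at (465,305), (492,318) and (519,328). In the side picture the head is at (402,398) with its barrel at (374,373), and the leaves are at (325,220), (341,235) and (360,250).

```bash
python3 - <<'E'
from h import *
import pickle
D=pickle.load(open('d0.pkl','rb'))
s=.64
for n,P in(('scene',{'head':(373,217),'barrel':(397,242),'l1':(465,301),'l2':(492,315),'l3':(519,326)}),('side',{'head':(404,380),'barrel':(374,373),'l1':(325,217),'l2':(341,232),'l3':(360,246)})):
    for k,p in P.items():
        z={'head':.075,'barrel':.05}.get(k,.1)
        print(n,k,onz(D[n],[np.array(p)*s],z).round(4)[0])
# gray leaf masks in both
for n,(x0,x1,y0,y1) in(('scene',(270,350,175,230)),('side',(190,250,128,175))):
    f=D[n]['frame'][y0:y1,x0:x1]
    hsv=cv2.cvtColor(f,cv2.COLOR_RGB2HSV)
    m=((hsv[...,1]<60)&(hsv[...,2]>110)).astype(np.uint8)
    N,L,st,c=cv2.connectedComponentsWithStats(m)
    for i in range(1,N):
        if st[i,4]>15: print(n,st[i],c[i]+[x0,y0],onz(D[n],[c[i]+[x0,y0]],.095).round(4))
E
```

```text
scene head [ 0.4807 -0.2059  0.075 ]
scene barrel [ 0.4875 -0.1325  0.05  ]
scene l1 [0.5552 0.0993 0.1   ]
scene l2 [0.5498 0.1597 0.1   ]
scene l3 [0.5388 0.2146 0.1   ]
side head [ 0.497  -0.1882  0.075 ]
side barrel [ 0.4716 -0.1384  0.05  ]
side l1 [0.5355 0.2085 0.1   ]
side l2 [0.5442 0.1517 0.1   ]
side l3 [0.5585 0.0985 0.1   ]
scene [ 22  12  11  18 104] [297.50961538 194.78846154] [[0.5588 0.1019 0.095 ]]
scene [41 21  8 13 61] [314.95081967 201.49180328] [[0.5462 0.1579 0.095 ]]
scene [58 28 10 16 77] [332.67532468 209.19480519] [[0.5363 0.2153 0.095 ]]
side [ 11   5  14  15 160] [207.6375 139.925 ] [[0.5348 0.2106 0.095 ]]
side [ 23  15  12  14 132] [218.3030303  149.54545455] [[0.5448 0.1531 0.095 ]]
side [ 31  23  18  17 213] [229.69483568 159.32394366] [[0.5556 0.0974 0.095 ]]
```

step_arm:
  increments:
    - {"delta_pos":[0,0,-20],"rot":[0,0,-0.183]}
    - {"delta_pos":[0,0,-20],"rot":[0,0,-0.183]}
    - {"delta_pos":[0,0,-10],"rot":[0,0,-0.183]}
  grip_force: 20

```text
validation failed for argument at $.in...
```

```bash
cat >> h.py <<'E'
from scipy.spatial.transform import Rotation as Ro
def go(p,yaw=None,roll=180,pitch=0):
    """needed shift in tool axes (mm) and turn (rotvec, rad) to world pose"""
    o=get_obs();R=Ro.from_euler('xyz',o['eef_rot'],degrees=True)
    d=R.inv().apply(np.array(p)-o['eef_pos'])*1000
    print('pos',o['eef_pos'].round(4),'rot',o['eef_rot'].round(2),'F',o['contact_force'].round(2),'w',round(o['grip_width'],4),'t',round(o['time_s'],2))
    print('tool shift mm',d.round(1))
    if yaw is not None: print('rot',(R.inv()*Ro.from_euler('xyz',[roll,pitch,yaw],degrees=True)).as_rotvec().round(4))
E
python3 -c "
from h import *
go([.5,.15,.25],100)"
```

```text
pos [0.2017 0.5114 0.1973] rot [-1.800e+02  5.000e-02  6.847e+01] F [ 0.38  0.52 -0.32] w 0.0931 t 0.15
tool shift mm [-226.7  410.1  -52.5]
rot [-3.000e-04  8.000e-04 -5.504e-01]
```

step_arm:
  increments:
    - {"delta_pos":[0,0,-20],"rot":[0,0,-0.183],"fingers":0}
    - {"delta_pos":[0,0,-20],"rot":[0,0,-0.183],"fingers":0}
    - {"delta_pos":[0,0,-10],"rot":[0,0,-0.183],"fingers":0}
  grip_force: 20

```text
time_s: 0.52
eef_pos: [0.2019, 0.5118, 0.2486]
eef_rot: [180.0, -0.0, 100.3]
contact_force: [0.2, 0.2, 0.5]
grip_width: 0.0928
```

```bash
python3 -c "
from h import *
go([.5,.15,.25],100)"
```

```text
pos [0.2019 0.5118 0.2486] rot [ 1.7997e+02 -3.0000e-02  1.0027e+02] F [0.18 0.21 0.46] w 0.0928 t 0.53
tool shift mm [-409.1  228.8   -1.6]
rot [ 0.0005 -0.0006  0.0047]
```

step_arm:
  increments:
    - {"delta_pos":[-51,28.5,0],"rot":[0,0,0],"fingers":0}
    - {"delta_pos":[-51,28.5,0],"rot":[0,0,0],"fingers":0}
    - {"delta_pos":[-51,28.5,0],"rot":[0,0,0],"fingers":0}
    - {"delta_pos":[-51,28.5,0],"rot":[0,0,0],"fingers":0}
    - {"delta_pos":[-51,28.5,0],"rot":[0,0,0],"fingers":0}

```text
time_s: 1.15
eef_pos: [0.387, 0.2834, 0.2477]
eef_rot: [180.0, -0.0, 99.9]
contact_force: [0.4, 1.1, 0.6]
grip_width: 0.093
```

step_arm:
  increments:
    - {"delta_pos":[-51,28.5,0],"rot":[0,0,0],"fingers":0}
    - {"delta_pos":[-51,28.5,0],"rot":[0,0,0],"fingers":0}
    - {"delta_pos":[-51,28.5,0],"rot":[0,0,0],"fingers":0}
    - {"delta_pos":[0,0,0],"rot":[0,0,0],"fingers":0}

```text
time_s: 1.65
eef_pos: [0.4983, 0.1463, 0.2472]
eef_rot: [-180.0, 0.0, 99.7]
contact_force: [-0.3, -0.8, -0.4]
grip_width: 0.0932
```

```bash
python3 - <<'E'
from h import *
import pickle
go([.45,-.2,.25],100)
d=shot('wrist','rack.png'); pickle.dump(d,open('drack.pkl','wb'))
E
```

```text
pos [0.4983 0.1463 0.2472] rot [-1.7997e+02  2.0000e-02  9.9680e+01] F [-0.29 -0.79 -0.43] w 0.0932 t 1.65
tool shift mm [-333.3 -105.8   -2.6]
rot [-0.0005  0.0004 -0.0055]
```

View pics/rack.png

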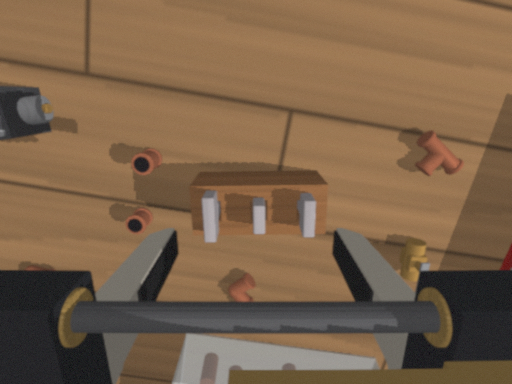

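The three grip blocks, left to right, are thick (210,215), thin (259,215) and mid (308,215). The rack is nearly square to the tool, and the head is at the left edge. I'll enlarge the rack.

```bash
python3 - <<'E'
from h import *
import pickle
d=pickle.load(open('drack.pkl','rb'))
f=cv2.cvtColor(d['frame'],cv2.COLOR_RGB2BGR)[165:247,185:333]
cv2.imwrite('pics/rz.png',cv2.resize(f,None,fx=5.4,fy=5.4,interpolation=cv2.INTER_NEAREST))
E
```

```text
(no output)
```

View pics/rz.png

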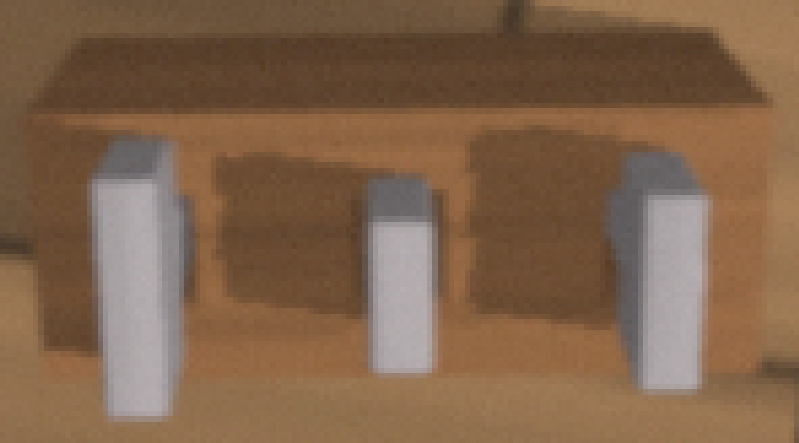

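The top faces in the enlargement are thick from (93..157,180) to (107..172,418), thin from (368..433,220) to (371..433,373) and mid from (645..707,195) to (640..700,390). The rack's top edge runs from (30,107) to (770,105).

```bash
python3 - <<'E'
from h import *
import pickle
d=pickle.load(open('drack.pkl','rb'))
u=lambda P:np.array(P,float)/5.4+[185,165]-.5
for n,P in dict(thick=[(93,180),(157,180),(172,418),(107,418)],thin=[(368,220),(433,220),(433,373),(371,373)],mid=[(645,195),(707,195),(700,390),(640,390)]).items():
    X=onz(d,u(P),.107); a=(X[2]+X[3]-X[0]-X[1])/2; b=(X[1]+X[2]-X[0]-X[3])/2
    print(n,X.mean(0).round(4),'len',np.hypot(*a[:2]).round(4),'yaw',np.degrees(np.arctan2(a[1],a[0])).round(2),'w',np.hypot(*b[:2]).round(4))
X=onz(d,u([(30,107),(770,105),(757,373),(45,376)]),.075)
print(X.round(4),X.mean(0)); e=X[1]-X[0];print(np.hypot(*e[:2]),np.degrees(np.arctan2(e[1],e[0]))-90); e=X[2]-X[3];print(np.hypot(*e[:2]),np.degrees(np.arctan2(e[1],e[0]))-90)
E
```

```text
thick [0.5608 0.1013 0.107 ] len 0.0547 yaw 10.32 w 0.0138
thin [0.5503 0.1577 0.107 ] len 0.0351 yaw 10.39 w 0.0135
mid [0.5398 0.2145 0.107 ] len 0.0447 yaw 11.04 w 0.013
[[0.5317 0.0698 0.075 ]
 [0.5032 0.2342 0.075 ]
 [0.5681 0.2468 0.075 ]
 [0.5972 0.0803 0.075 ]] [0.55002877 0.15779775 0.075     ]
0.1668955201216638 9.823503602223596
0.1690639244170754 9.92952423274653
```

step_arm:
  increments:
    - {"delta_pos":[-55,-18,0],"rot":[0,0,0],"fingers":0}
    - {"delta_pos":[-55,-18,0],"rot":[0,0,0],"fingers":0}
    - {"delta_pos":[-55,-18,0],"rot":[0,0,0],"fingers":0}
    - {"delta_pos":[-55,-18,0],"rot":[0,0,0],"fingers":0}
    - {"delta_pos":[-55,-18,0],"rot":[0,0,0],"fingers":0}

```text
time_s: 2.33
eef_pos: [0.4549, -0.1378, 0.2479]
eef_rot: [180.0, -0.0, 100.0]
contact_force: [0.0, -0.0, 0.1]
grip_width: 0.0927
```

step_arm:
  increments:
    - {"delta_pos":[-55,-18,0],"rot":[0,0,0],"fingers":0}
    - {"delta_pos":[0,0,0],"rot":[0,0,0],"fingers":0}
    - {"delta_pos":[0,0,0],"rot":[0,0,0],"fingers":0}

```text
time_s: 2.7
eef_pos: [0.4472, -0.1934, 0.2476]
eef_rot: [-180.0, -0.0, 100.0]
contact_force: [0.4, 1.0, -0.6]
grip_width: 0.0929
```

```bash
python3 - <<'E'
from h import *
import pickle
go([.45,-.2,.25],100)
d=shot('wrist'); pickle.dump(d,open('dhead.pkl','wb'))
u,v=proj(d,[.488,-.195,.07])[0].astype(int); print(u,v)
x0=max(u-70,0);y0=max(v-50,0)
print(x0,y0)
f=cv2.cvtColor(d['frame'],cv2.COLOR_RGB2BGR)[y0:y0+105,x0:x0+140]
cv2.imwrite('pics/hz.png',cv2.resize(f,None,fx=5.6,fy=5.6,interpolation=cv2.INTER_NEAREST))
E
```

```text
pos [ 0.4472 -0.1934  0.2476] rot [-1.7999e+02 -4.0000e-02  9.9950e+01] F [ 0.41  0.96 -0.61] w 0.0929 t 2.7
tool shift mm [-6.9  1.6 -2.4]
rot [-0.0002 -0.0006 -0.0008]
249 198
179 148
```

View pics/hz.png

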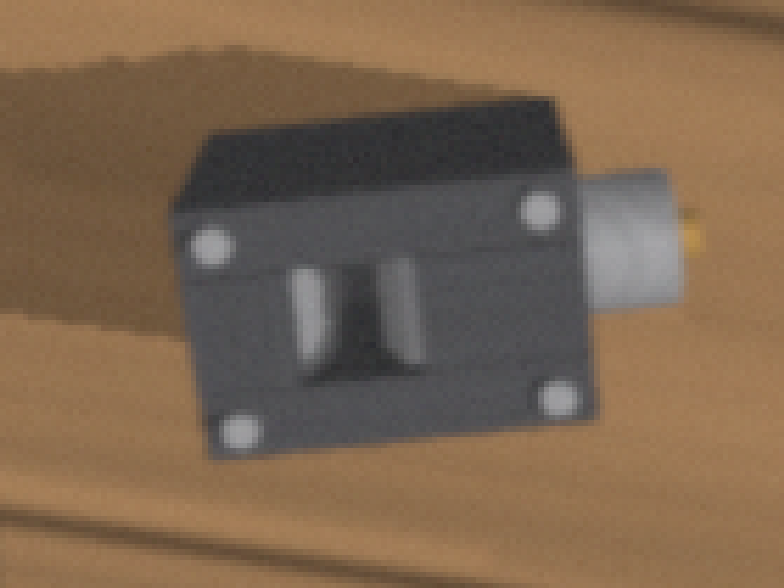

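The cover's corners in the enlargement are (175,212), (575,172), (598,416) and (208,458). The slot's are about (290,268), (416,257), (426,375) and (305,385). The fixed-jaw bevel ends near x=330 and the sprung jaw near x=383.

```bash
python3 - <<'E'
from h import *
import pickle
d=pickle.load(open('dhead.pkl','rb'))
u=lambda P:np.array(P,float)/5.6+[179,148]-.5
X=onz(d,u([(175,212),(575,172),(598,416),(208,458)]),.075)
c=X.mean(0); a=(X[1]+X[2]-X[0]-X[3])/2; b=(X[2]+X[3]-X[0]-X[1])/2
ya=np.degrees(np.arctan2(a[1],a[0]))-90; yb=np.degrees(np.arctan2(b[1],b[0]))
print('cover',c.round(4),np.hypot(*a[:2]),np.hypot(*b[:2]),ya,yb)
X=onz(d,u([(212,247),(541,211),(559,398),(241,433)]),.076); print('bolts',X.mean(0).round(4),[(np.degrees(np.arctan2(*(X[j]-X[i])[[1,0]]))).round(2) for i,j in((0,1),(3,2),(0,3),(1,2))])
y=np.radians((ya+yb)/2);R=np.array([[np.cos(y),-np.sin(y)],[np.sin(y),np.cos(y)]])
for n,P,z in(('slot',[(290,268),(416,257),(426,375),(305,385)],.075),('jaws50',[(330,268),(383,262),(392,345),(332,350)],.05)):
    S=onz(d,u(P),z); print(n,((S-c)[:,:2]@R*1000).round(1).tolist())
# cross-check head centre from side view, rough
E
python3 -c "
from h import *
go([.5503,.1577,.25],100.3)"
```

```text
cover [ 0.4943 -0.196   0.075 ] 0.0882891772296119 0.05797151269985173 16.207307670334202 15.673352092717888
bolts [ 0.4955 -0.1959  0.076 ] [np.float64(106.42), np.float64(106.7), np.float64(16.28), np.float64(16.32)]
slot [[-13.7, -20.3], [-13.3, 7.6], [14.5, 6.8], [14.1, -20.5]]
jaws50 [[-4.9, -13.9], [-5.1, -1.3], [15.8, -1.5], [15.6, -15.9]]
pos [ 0.4474 -0.1932  0.2477] rot [-1.7999e+02 -3.0000e-02  1.0001e+02] F [-0.64  0.39  0.31] w 0.0931 t 2.75
tool shift mm [327.6 162.3  -2.2]
rot [-0.0001 -0.0005 -0.0051]
```

step_arm:
  increments:
    - {"delta_pos":[54.6,27,0],"rot":[0,0,-0.003],"fingers":0.56}
    - {"delta_pos":[54.6,27,0],"rot":[0,0,0],"fingers":0.56}
    - {"delta_pos":[54.6,27,0],"rot":[0,0,0],"fingers":0.56}
    - {"delta_pos":[54.6,27,0],"rot":[0,0,0],"fingers":0.56}
    - {"delta_pos":[54.6,27,0],"rot":[0,0,0],"fingers":0.56}

```text
time_s: 3.38
eef_pos: [0.5321, 0.1016, 0.248]
eef_rot: [180.0, -0.0, 100.2]
contact_force: [1.7, -1.3, 0.5]
grip_width: 0.0478
```

step_arm:
  increments:
    - {"delta_pos":[54.6,27,0],"rot":[0,0,0],"fingers":0.56}
    - {"delta_pos":[0,0,40],"rot":[0,0,0],"fingers":0.56}
    - {"delta_pos":[0,0,40],"rot":[0,0,0],"fingers":0.56}
    - {"delta_pos":[0,0,0],"rot":[0,0,0],"fingers":0.56}
    - {"delta_pos":[0,0,0],"rot":[0,0,0],"fingers":0.56}

```text
time_s: 4.0
eef_pos: [0.5499, 0.1571, 0.1694]
eef_rot: [179.9, -0.0, 100.2]
contact_force: [-0.3, -0.5, 0.6]
grip_width: 0.0409
```

```bash
python3 - <<'E'
from h import *
go([.5503,.1577,.08],100.2)
d=shot('wrist','ap.png')
E
```

```text
pos [0.5499 0.1571 0.1694] rot [ 1.7989e+02 -1.0000e-02  1.0016e+02] F [-0.26 -0.49  0.61] w 0.0409 t 4.0
tool shift mm [ 0.5  0.4 89.4]
rot [ 0.0018 -0.0001 -0.0008]
```

View pics/ap.png

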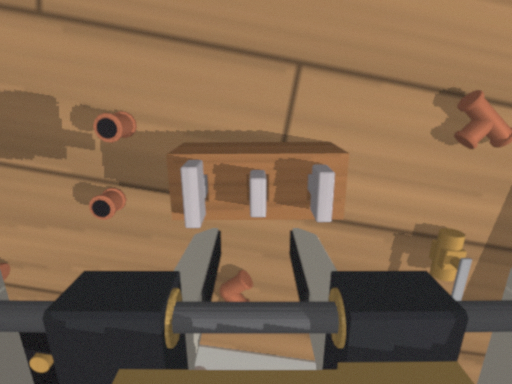

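The thin leaf at (258,193) is centred between the fingertips, which are at x of about 219 and 293. I'll go down and close.

step_arm:
  increments:
    - {"delta_pos":[0.5,0.4,30],"rot":[0.0018,0,0],"fingers":0.56}
    - {"delta_pos":[0,0,30],"rot":[0,0,0],"fingers":0.56}
    - {"delta_pos":[0,0,20],"rot":[0,0,0],"fingers":0.56}
    - {"delta_pos":[0,0,9],"rot":[0,0,0],"fingers":0.56}
    - {"delta_pos":[0,0,0],"rot":[0,0,0],"fingers":0.56}

```text
time_s: 4.68
eef_pos: [0.5501, 0.1569, 0.0795]
eef_rot: [-179.9, -0.0, 100.1]
contact_force: [-0.5, 0.6, -0.2]
grip_width: 0.041
```

step_arm:
  increments:
    - {"delta_pos":[0,0,0],"rot":[0,0,0],"fingers":1}
    - {"delta_pos":[0,0,0],"rot":[0,0,0],"fingers":1}
    - {"delta_pos":[0,0,0],"rot":[0,0,0],"fingers":1}
    - {"delta_pos":[0,0,0],"rot":[0,0,0],"fingers":1}

```text
time_s: 5.18
eef_pos: [0.5498, 0.1568, 0.079]
eef_rot: [-179.9, 0.0, 100.1]
contact_force: [-0.1, -1.0, 1.0]
grip_width: 0.0134
```

step_arm:
  increments:
    - {"delta_pos":[0,0,-20],"rot":[0,0,0],"fingers":1}
    - {"delta_pos":[0,0,-35],"rot":[0,0,0],"fingers":1}
    - {"delta_pos":[0,0,-45],"rot":[0,0,0],"fingers":1}
    - {"delta_pos":[0,0,-45],"rot":[0,0,0],"fingers":1}
    - {"delta_pos":[0,0,-25],"rot":[0,0,-0.106],"fingers":1}

```text
time_s: 5.8
eef_pos: [0.5504, 0.1569, 0.2511]
eef_rot: [180.0, 0.0, 106.3]
contact_force: [0.4, 0.0, -1.4]
grip_width: 0.0135
```

```bash
python3 - <<'E'
from h import *
go([.4976,-.2056,.18],106.2)
E
```

```text
pos [0.5504 0.1569 0.2511] rot [179.96   0.   106.28] F [ 0.42  0.05 -1.36] w 0.0135 t 5.8
tool shift mm [-333.2 -152.3   71. ]
rot [0.0006 0.     0.0015]
```

step_arm:
  increments:
    - {"delta_pos":[-55.5,-25.4,0],"rot":[0,0,0.0015],"fingers":1}
    - {"delta_pos":[-55.5,-25.4,0],"rot":[0,0,0],"fingers":1}
    - {"delta_pos":[-55.5,-25.4,0],"rot":[0,0,0],"fingers":1}
    - {"delta_pos":[-55.5,-25.4,0],"rot":[0,0,0],"fingers":1}
    - {"delta_pos":[-55.5,-25.4,0],"rot":[0,0,0],"fingers":1}

```text
time_s: 6.42
eef_pos: [0.5043, -0.1469, 0.249]
eef_rot: [-179.9, -0.0, 106.1]
contact_force: [1.2, -1.6, -1.0]
grip_width: 0.014
```

step_arm:
  increments:
    - {"delta_pos":[-55.5,-25.4,0],"rot":[0,0,0],"fingers":1}
    - {"delta_pos":[0,0,35],"rot":[0,0,0],"fingers":1}
    - {"delta_pos":[0,0,36],"rot":[0,0,0],"fingers":1}
    - {"delta_pos":[0,0,0],"rot":[0,0,0],"fingers":1}
    - {"delta_pos":[0,0,0],"rot":[0,0,0],"fingers":1}

```text
time_s: 7.05
eef_pos: [0.4963, -0.2056, 0.1793]
eef_rot: [-180.0, 0.0, 106.1]
contact_force: [0.1, 0.2, -1.2]
grip_width: 0.0141
```

```bash
python3 - <<'E'
from h import *
go([.4976,-.2056,.15],106.2)
import pickle
d=shot('wrist'); pickle.dump(d,open('dh2.pkl','wb'))
u,v=proj(d,[.4948,-.196,.075])[0].astype(int); print(u,v)
x0=max(u-80,0);y0=max(v-60,0); print(x0,y0)
f=cv2.cvtColor(d['frame'],cv2.COLOR_RGB2BGR)[y0:y0+120,x0:x0+160]
cv2.imwrite('pics/h2.png',cv2.resize(f,None,fx=5,fy=5,interpolation=cv2.INTER_NEAREST))
E
```

```text
pos [ 0.4963 -0.2056  0.1793] rot [-1.7996e+02  5.0000e-02  1.0610e+02] F [ 0.09  0.22 -1.25] w 0.0141 t 7.05
tool shift mm [-0.3  1.2 29.3]
rot [-0.0008  0.0008 -0.0018]
266 184
186 124
```

View pics/h2.png

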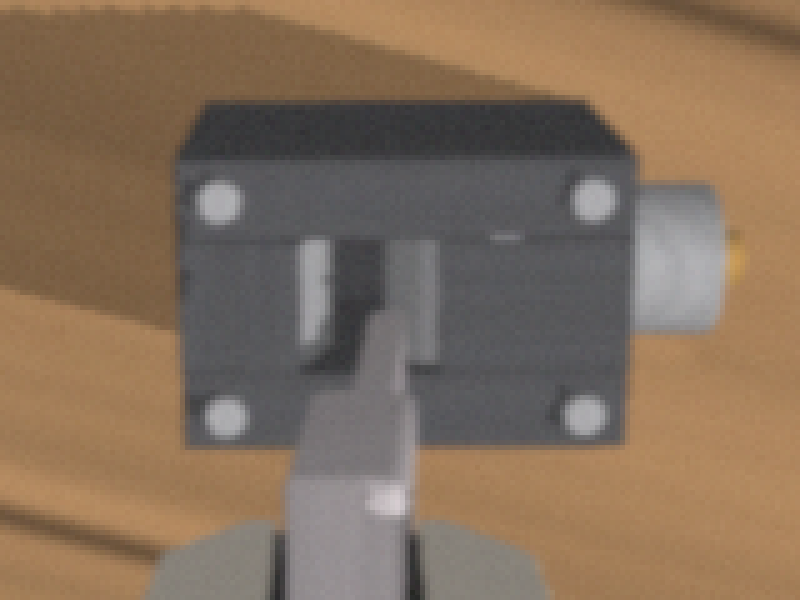

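The gauge is square to the head. The bolts are at (218,203), (595,200), (585,414) and (226,416), the jaw gap spans x of about 333 to 385, and the leaf's foot is at about (387,312).

```bash
python3 - <<'E'
from h import *
import pickle
d=pickle.load(open('dh2.pkl','rb'))
u=lambda P:np.array(P,float)/5+[186,124]-.5
X=onz(d,u([(218,203),(595,200),(585,414),(226,416)]),.076);print('bolts',X.mean(0).round(4),[(np.degrees(np.arctan2(*(X[j]-X[i])[[1,0]]))).round(2) for i,j in((0,1),(3,2),(0,3),(1,2))])
c=X.mean(0);y=np.radians(16.2);R=np.array([[np.cos(y),-np.sin(y)],[np.sin(y),np.cos(y)]])
for n,P,z in(('slot',[(298,238),(440,238),(438,365),(302,365)],.075),('jaw',[(333,280),(385,280)],.05),('foot',[(362,330),(385,330),(408,330)],.113)):
    S=onz(d,u(P),z); print(n,((S-c)[:,:2]@R*1000).round(1).tolist())
print('tcp',(get_obs()['eef_pos']-c)[:2]@R*1000)
E
```

```text
bolts [ 0.4953 -0.196   0.076 ] [np.float64(106.55), np.float64(106.42), np.float64(16.75), np.float64(16.17)]
slot [[-14.5, -21.1], [-14.4, 6.5], [11.6, 6.5], [11.6, -20.6]]
jaw [[0.7, -14.6], [0.7, -3.5]]
foot [[-7.2, -9.0], [-7.2, -5.0], [-7.2, -1.0]]
tcp [-1.43260341 -9.56205843]
```

```bash
python3 - <<'E'
from h import *
import pickle
d=pickle.load(open('dh2.pkl','rb'))
p=get_obs()['eef_pos']
for z in(.111,.143,.175,.207): print(z,((proj(d,[p[0]-.01*.96,p[1]-.01*.28,z])[0]+.5-[186,124])*5).round(0))
s=shot('side'); sc=shot('scene'); ims=[]
for q in(s,sc):
    u,v=proj(q,[p[0],p[1],.14])[0].astype(int); print(u,v,proj(q,[[p[0],p[1],.111],[p[0],p[1],.207]]))
    ims.append(cv2.resize(cv2.cvtColor(q['frame'],cv2.COLOR_RGB2BGR)[v-45:v+45,u-30:u+30],None,fx=6.6,fy=6.6,interpolation=cv2.INTER_CUBIC))
    print(u-30,v-45)
cv2.imwrite('pics/t.png',np.hstack(ims))
E
```

```text
0.111 [358. 303.]
0.143 [360. 360.]
0.175 [361. 434.]
0.207 [364. 535.]
262 230 [[262.46703056 238.74312331]
 [263.99396526 208.93144584]]
232 185
234 128 [[235.09517814 134.21203868]
 [233.25138562 113.22588855]]
204 83
```

View pics/t.png

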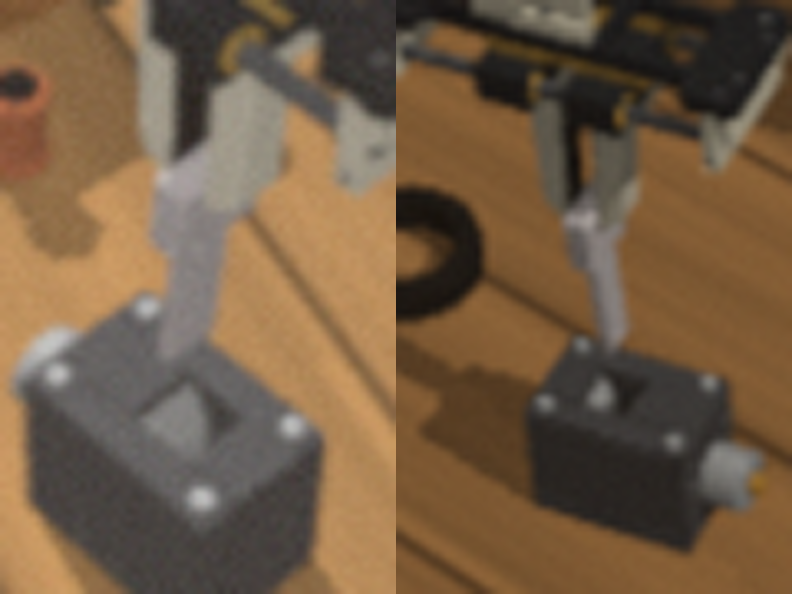

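The gauge leans in the grip with its foot about 5 degrees towards +y, in all three views. I'll try a firmer grip first.

step_arm:
  increments:
    - {"delta_pos":[0,0,0],"rot":[0,0,0],"fingers":1}
    - {"delta_pos":[0,0,0],"rot":[0,0,0],"fingers":1}
    - {"delta_pos":[0,0,0],"rot":[0,0,0],"fingers":1}
  grip_force: 50

```text
time_s: 7.58
eef_pos: [0.4958, -0.2054, 0.1781]
eef_rot: [-179.9, -0.0, 106.1]
contact_force: [-0.8, -1.2, -1.0]
grip_width: 0.0128
```

```bash
cat >> h.py <<'E'
def foot(dz=.068,save=None):
    "leaf narrow face columns at several rows in wrist view vs. projected vertical through TCP"
    d=shot('wrist',save); o=get_obs(); p=o['eef_pos']; a=np.radians(o['eef_rot'][2]-90)
    hsv=cv2.cvtColor(d['frame'],cv2.COLOR_RGB2HSV)
    for h in(3,8,16,24,36,50,62,66,75,90):
        X=[p[0]-.010*np.cos(a),p[1]-.010*np.sin(a),p[2]-dz+h/1000]
        u,v=proj(d,X)[0]; r=hsv[int(round(v)),int(u)-22:int(u)+24].astype(int)
        print(h,round(u,1),round(v,1),int(u)-22,' '.join(f'{g[2]}' for g in r))
E
python3 -c "
from h import *
print(get_obs()['grip_width']);foot()"
```

```text
0.01279105793737473
3 257.3 185.0 235 92 94 91 90 88 91 91 94 90 98 120 148 163 164 158 134 100 75 64 61 61 61 58 58 62 66 75 88 103 111 109 109 108 112 116 123 125 122 106 88 90 91 94 91 91 93
8 257.3 186.7 235 89 92 92 93 89 88 93 92 91 100 123 146 163 166 154 133 99 74 61 59 58 58 60 62 74 96 111 115 118 114 118 119 112 113 118 123 124 120 105 88 88 91 89 91 91 91
16 257.4 189.4 235 92 92 91 90 90 93 92 92 94 101 123 148 162 161 151 128 99 76 65 59 55 61 59 67 92 111 116 117 118 118 119 124 123 113 118 123 125 121 102 92 87 91 90 90 89 94
24 257.5 192.4 235 91 93 90 90 91 88 93 94 93 99 117 142 150 128 106 97 87 70 60 58 59 58 65 83 108 115 117 120 118 117 127 133 131 111 116 124 125 124 106 93 91 91 94 89 94 94
36 257.6 197.1 235 94 97 91 92 90 90 92 93 95 93 87 81 81 71 63 61 58 60 60 59 60 65 88 109 117 120 116 117 115 123 134 131 108 93 94 102 101 103 96 89 92 90 94 93 87 91
50 257.7 203.3 235 90 90 90 89 92 90 94 92 88 90 92 93 96 102 110 116 116 118 119 117 117 118 118 119 120 119 118 118 119 121 124 124 121 109 98 93 90 93 94 93 92 94 94 94 92 94
62 257.9 209.2 235 113 94 92 92 91 91 91 90 91 93 92 105 114 116 121 117 119 121 120 117 119 121 122 121 119 121 118 121 119 122 124 133 145 142 122 100 94 92 94 92 93 91 94 92 89 91
66 258.0 211.3 235 96 92 92 92 92 89 91 91 92 93 101 111 115 119 119 120 123 118 121 121 120 118 123 123 122 120 121 121 122 123 130 144 150 146 124 102 94 89 91 94 90 91 92 88 89 90
75 258.1 216.4 236 163 164 161 163 161 161 159 150 137 124 124 119 125 123 123 120 120 122 119 119 121 122 123 120 123 120 119 123 127 136 148 159 166 168 167 167 168 169 170 166 168 167 170 168 169 169
90 258.3 226.0 236 154 152 154 154 156 155 146 142 145 145 146 148 149 148 149 151 151 151 154 155 160 176 183 186 187 190 198 201 207 211 196 165 155 160 163 164 166 165 162 162 160 163 162 162 160 161
```

step_arm:
  increments:
    - {"delta_pos":[0,0.5,0],"rot":[0,-0.065,0],"fingers":1}
    - {"delta_pos":[0,0,0],"rot":[0,0,0],"fingers":1}
    - {"delta_pos":[0,0,0],"rot":[0,0,0],"fingers":1}

```text
time_s: 8.0
eef_pos: [0.4963, -0.2052, 0.178]
eef_rot: [-179.9, 3.7, 106.1]
contact_force: [-0.3, 1.2, -0.6]
grip_width: 0.0136
```

```bash
python3 - <<'E'
from h import *
import pickle
go([.4958,-.2054,.178],106.2)
d=shot('wrist'); pickle.dump(d,open('dh3.pkl','wb'))
x0,y0=186,124
f=cv2.cvtColor(d['frame'],cv2.COLOR_RGB2BGR)[y0:y0+120,x0:x0+160]
cv2.imwrite('pics/h3.png',cv2.resize(f,None,fx=5,fy=5,interpolation=cv2.INTER_NEAREST))
p=get_obs()['eef_pos']
for z in(.11,.17): print(z,((proj(d,[p[0]-.01*.96,p[1]-.01*.28,z])[0]+.5-[186,124])*5).round(0))
E
```

```text
pos [ 0.4963 -0.2052  0.178 ] rot [-179.9     3.65  106.1 ] F [-0.3   1.2  -0.64] w 0.0136 t 8.0
tool shift mm [-0.  -0.5  0. ]
rot [-0.0017  0.0637 -0.0018]
0.11 [383. 303.]
0.17 [364. 424.]
```

View pics/h3.png

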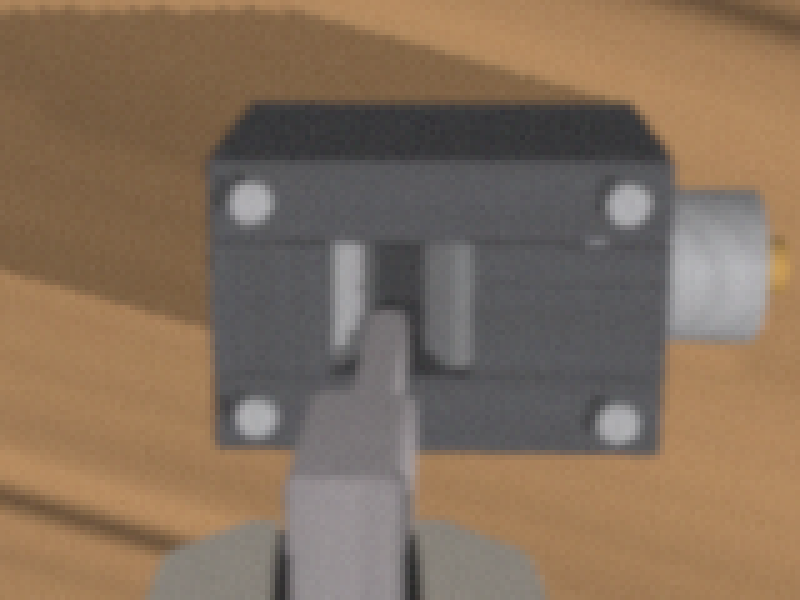

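The foot (385,312) now hangs straight below the tool, over the gap. I'll lower it in steps.

step_arm:
  increments:
    - {"delta_pos":[1.9,0,30],"rot":[0,0,0],"fingers":1}
    - {"delta_pos":[0.6,0,10],"rot":[0,0,0],"fingers":1}
    - {"delta_pos":[0.5,0,8],"rot":[0,0,0],"fingers":1}
    - {"delta_pos":[0.25,0,4],"rot":[0,0,0],"fingers":1}
    - {"delta_pos":[0,0,0],"rot":[0,0,0],"fingers":1}

```text
time_s: 8.68
eef_pos: [0.4963, -0.2055, 0.1261]
eef_rot: [-179.9, 3.7, 106.1]
contact_force: [1.6, 0.6, -1.4]
grip_width: 0.0132
```

step_arm:
  increments:
    - {"delta_pos":[0.25,0,4],"rot":[0,0,0],"fingers":1}
    - {"delta_pos":[0.25,0,4],"rot":[0,0,0],"fingers":1}
    - {"delta_pos":[0,0,0],"rot":[0,0,0],"fingers":1}

```text
time_s: 9.05
eef_pos: [0.496, -0.2053, 0.1176]
eef_rot: [-179.9, 3.7, 106.1]
contact_force: [1.1, 1.0, -0.5]
grip_width: 0.0134
```

step_arm:
  increments:
    - {"delta_pos":[0.25,0,4],"rot":[0,0,0],"fingers":1}
    - {"delta_pos":[0.25,0,4],"rot":[0,0,0],"fingers":1}
    - {"delta_pos":[0.25,0,4],"rot":[0,0,0],"fingers":1}

```text
time_s: 9.43
eef_pos: [0.4961, -0.2055, 0.1055]
eef_rot: [-179.9, 3.7, 106.1]
contact_force: [1.0, 0.0, -0.2]
grip_width: 0.0133
```

step_arm:
  increments:
    - {"delta_pos":[0.25,0,4],"rot":[0,0,0],"fingers":1}
    - {"delta_pos":[0.25,0,4],"rot":[0,0,0],"fingers":1}
    - {"delta_pos":[0.25,0,4],"rot":[0,0,0],"fingers":1}

```text
time_s: 9.8
eef_pos: [0.4961, -0.2055, 0.0935]
eef_rot: [-179.9, 3.7, 106.1]
contact_force: [0.9, 0.7, -0.1]
grip_width: 0.0131
```

step_arm:
  increments:
    - {"delta_pos":[0.25,0,4],"rot":[0,0,0],"fingers":1}
    - {"delta_pos":[0.13,0,2],"rot":[0,0,0],"fingers":1}
    - {"delta_pos":[0,0,0],"rot":[0,0,0],"fingers":1}

```text
time_s: 10.18
eef_pos: [0.4961, -0.2055, 0.0876]
eef_rot: [-179.9, 3.7, 106.1]
contact_force: [-0.7, -0.7, -0.5]
grip_width: 0.0132
```

The force stayed at the noise level down to a foot height of about 20 mm, so the thin leaf is loose. I'll take it back to its pocket.

step_arm:
  increments:
    - {"delta_pos":[-1.9,0,-30],"rot":[0,0,0],"fingers":1}
    - {"delta_pos":[-2.6,0,-40],"rot":[0,0,0],"fingers":1}
    - {"delta_pos":[-2.9,0,-45],"rot":[0,0,0],"fingers":1}
    - {"delta_pos":[-2.9,0,-45],"rot":[0,0,0],"fingers":1}
    - {"delta_pos":[0,0,0],"rot":[0,0,0],"fingers":1}

```text
time_s: 10.8
eef_pos: [0.4977, -0.206, 0.2515]
eef_rot: [179.8, 4.0, 106.1]
contact_force: [-0.1, -0.2, -1.1]
grip_width: 0.0134
```

```bash
python3 - <<'E'
from h import *
go([.5498,.1568,.25],100.1,-180,3.65)
E
```

```text
pos [ 0.4977 -0.206   0.2515] rot [179.84   3.96 106.07] F [-0.05 -0.18 -1.09] w 0.0134 t 10.8
tool shift mm [333.5 150.6 -21.1]
rot [0.0098 0.0052 0.1041]
```

step_arm:
  increments:
    - {"delta_pos":[47.6,21.5,-3],"rot":[0,0,0],"fingers":1}
    - {"delta_pos":[47.6,21.5,-3],"rot":[0,0,0],"fingers":1}
    - {"delta_pos":[47.6,21.5,-3],"rot":[0,0,0],"fingers":1}
    - {"delta_pos":[47.6,21.5,-3],"rot":[0,0,0],"fingers":1}
    - {"delta_pos":[47.6,21.5,-3],"rot":[0,0,0],"fingers":1}

```text
time_s: 11.42
eef_pos: [0.5332, 0.0553, 0.2463]
eef_rot: [-179.8, 3.7, 106.1]
contact_force: [1.3, -0.1, -0.7]
grip_width: 0.0132
```

step_arm:
  increments:
    - {"delta_pos":[47.6,21.5,-3],"rot":[0,0,0],"fingers":1}
    - {"delta_pos":[47.6,21.5,-3],"rot":[0,0,0],"fingers":1}
    - {"delta_pos":[0,0,0],"rot":[0.01,0.005,0.104],"fingers":1}
    - {"delta_pos":[0,0,0],"rot":[0,0,0],"fingers":1}

```text
time_s: 11.92
eef_pos: [0.5481, 0.1574, 0.2459]
eef_rot: [-179.6, 3.5, 100.2]
contact_force: [-0.1, -0.7, -0.4]
grip_width: 0.013
```

```bash
python3 - <<'E'
from h import *
go([.5498,.1568,.18],100.1,-180,3.65)
d=shot('wrist','rk2.png')
a=np.radians(10.1);p=get_obs()['eef_pos']
print(proj(d,[p[0]-.01*np.cos(a),p[1]-.01*np.sin(a),p[2]-.065]), proj(d,[.5503,.1577,.075]))
hsv=cv2.cvtColor(d['frame'],cv2.COLOR_RGB2HSV)
for v in range(180,200,4): print(v,hsv[v,235:285,2].tolist())
E
```

```text
pos [0.5481 0.1574 0.2459] rot [-179.59    3.46  100.2 ] F [-0.06 -0.74 -0.42] w 0.013 t 11.93
tool shift mm [ 3.1  2.  65.8]
rot [-0.007  -0.0034  0.0017]
[[261.19582484 185.41310565]] [[265.11690771 171.30634774]]
180 [166, 165, 163, 165, 164, 164, 163, 162, 164, 163, 164, 166, 164, 168, 167, 165, 165, 164, 165, 161, 160, 154, 132, 103, 97, 96, 93, 93, 91, 95, 92, 93, 96, 93, 93, 96, 92, 97, 118, 143, 160, 163, 159, 145, 125, 122, 122, 121, 122, 120]
184 [152, 154, 155, 153, 152, 152, 154, 150, 152, 154, 153, 153, 154, 154, 155, 152, 154, 157, 153, 153, 156, 153, 153, 153, 153, 151, 151, 150, 151, 151, 151, 151, 149, 146, 148, 147, 148, 146, 146, 152, 154, 149, 149, 145, 136, 127, 115, 112, 112, 112]
188 [147, 146, 147, 149, 149, 148, 147, 147, 148, 148, 146, 150, 146, 149, 147, 149, 148, 150, 148, 152, 155, 157, 155, 155, 141, 122, 114, 111, 114, 112, 115, 128, 145, 155, 156, 154, 156, 156, 156, 156, 154, 155, 157, 155, 153, 155, 158, 157, 157, 160]
192 [161, 161, 161, 161, 161, 162, 161, 158, 160, 159, 160, 158, 159, 160, 162, 161, 162, 156, 161, 162, 160, 159, 155, 143, 125, 113, 110, 111, 111, 113, 123, 141, 157, 159, 159, 159, 161, 161, 157, 160, 161, 158, 158, 161, 160, 163, 160, 159, 162, 162]
196 [160, 162, 161, 158, 161, 162, 162, 162, 160, 162, 160, 165, 161, 163, 160, 166, 164, 163, 160, 160, 161, 158, 145, 127, 115, 110, 112, 108, 113, 115, 131, 147, 155, 160, 163, 163, 162, 162, 160, 160, 160, 162, 161, 163, 162, 163, 161, 164, 161, 161]
```

step_arm:
  increments:
    - {"delta_pos":[1.5,1.6,40],"rot":[-0.007,-0.003,0],"fingers":1}
    - {"delta_pos":[2.1,0,35],"rot":[0,0,0],"fingers":1}
    - {"delta_pos":[0,0,0],"rot":[0,0,0],"fingers":1}
    - {"delta_pos":[1.8,0,30],"rot":[0,0,0],"fingers":1}
    - {"delta_pos":[0,0,0],"rot":[0,0,0],"fingers":1}

```text
time_s: 12.6
eef_pos: [0.5498, 0.1558, 0.142]
eef_rot: [-180.0, 3.6, 100.1]
contact_force: [1.0, 0.9, -0.2]
grip_width: 0.0132
```

step_arm:
  increments:
    - {"delta_pos":[1.2,0,20],"rot":[0,0,0],"fingers":1}
    - {"delta_pos":[1.2,0,20],"rot":[0,0,0],"fingers":1}
    - {"delta_pos":[0.8,0,14],"rot":[0,0,0],"fingers":1}
    - {"delta_pos":[0,0,0],"rot":[0,0,0],"fingers":1}

```text
time_s: 13.1
eef_pos: [0.5504, 0.156, 0.0883]
eef_rot: [179.9, 3.6, 100.1]
contact_force: [0.8, -0.5, 0.5]
grip_width: 0.0131
```

step_arm:
  increments:
    - {"delta_pos":[0.5,0,8],"rot":[0,0,0],"fingers":1}
    - {"delta_pos":[0,0,0],"rot":[0,0,0],"fingers":1}
    - {"delta_pos":[0,0,0],"rot":[0,0,0],"fingers":0.6}
    - {"delta_pos":[0,0,0],"rot":[0,0,0],"fingers":0.6}
    - {"delta_pos":[0,0,0],"rot":[0,0,0],"fingers":0.6}

```text
time_s: 13.72
eef_pos: [0.5504, 0.1561, 0.0802]
eef_rot: [179.9, 3.6, 100.1]
contact_force: [0.4, 0.3, 0.6]
grip_width: 0.0359
```

step_arm:
  increments:
    - {"delta_pos":[-3,0,-45],"rot":[0,0,0],"fingers":0.6}
    - {"delta_pos":[-3,0,-45],"rot":[0,0.062,0],"fingers":0.6}
    - {"delta_pos":[0,0,0],"rot":[0,0,0],"fingers":0.56}

```text
time_s: 14.1
eef_pos: [0.5521, 0.1556, 0.1736]
eef_rot: [179.5, 0.0, 100.1]
contact_force: [0.3, 0.5, -1.3]
grip_width: 0.0402
```

```bash
python3 - <<'E'
from h import *
import pickle
go([.5398,.2145,.17],100.2)
d=shot('wrist'); pickle.dump(d,open('rk3.pkl','wb'))
f=cv2.cvtColor(d['frame'],cv2.COLOR_RGB2BGR)[130:250,160:360]
cv2.imwrite('pics/rk3.png',cv2.resize(f,None,fx=4,fy=4,interpolation=cv2.INTER_NEAREST))
E
```

```text
pos [0.5521 0.1556 0.1736] rot [1.7954e+02 3.0000e-02 1.0008e+02] F [ 0.32  0.47 -1.31] w 0.0402 t 14.1
tool shift mm [60.1 -1.8  3.6]
rot [ 0.008   0.0005 -0.0021]
```

View pics/rk3.png

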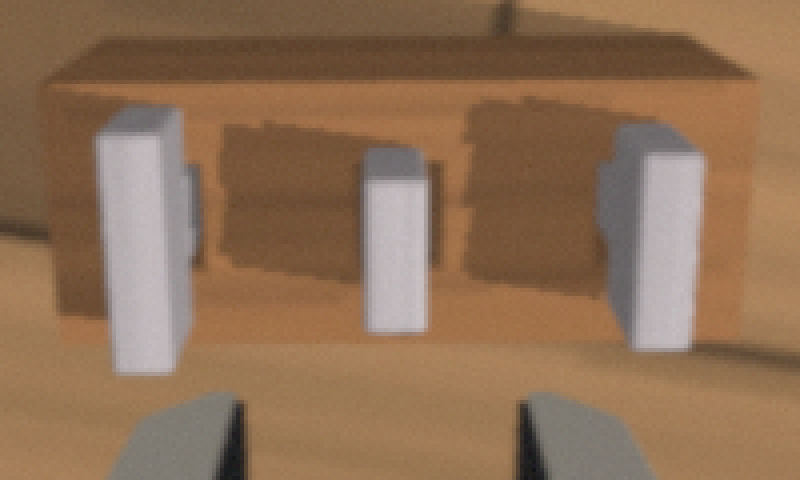

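The thin leaf stands properly in its pocket, with its top face from (365,180) to (428,332). The mid leaf's top face runs from (645,153) to (693,350) and the thick one's from (98,133) to (175,373).

```bash
python3 - <<'E'
from h import *
import pickle
d=pickle.load(open('rk3.pkl','rb'))
u=lambda P:np.array(P,float)/4+[160,130]-.5
for n,P in dict(thick=[(98,133),(158,133),(175,373),(115,373)],thin=[(365,180),(428,180),(428,332),(368,332)],mid=[(645,153),(703,153),(693,350),(632,350)]).items():
    X=onz(d,u(P),.107); a=(X[2]+X[3]-X[0]-X[1])/2
    print(n,X.mean(0).round(4),np.hypot(*a[:2]).round(4),np.degrees(np.arctan2(a[1],a[0])).round(2))
E
```

```text
thick [0.5608 0.1012 0.107 ] 0.0547 10.42
thin [0.5511 0.1569 0.107 ] 0.0347 10.8
mid [0.54   0.2145 0.107 ] 0.0449 10.93
```

step_arm:
  increments:
    - {"delta_pos":[30,-0.8,0],"rot":[0.008,0,-0.002],"fingers":0.6}
    - {"delta_pos":[30.1,-1,0],"rot":[0,0,0],"fingers":0.6}
    - {"delta_pos":[0,0,35],"rot":[0,0,0],"fingers":0.6}
    - {"delta_pos":[0,0,20],"rot":[0,0,0],"fingers":0.6}
    - {"delta_pos":[0,0,0],"rot":[0,0,0],"fingers":0.6}
  grip_force: 5

```text
time_s: 14.78
eef_pos: [0.5359, 0.2142, 0.1127]
eef_rot: [-179.4, 0.1, 100.3]
contact_force: [0.0, -0.4, -0.1]
grip_width: 0.0371
```

```bash
python3 - <<'E'
from h import *
go([.54,.2145,.079],100.3)
E
```

```text
pos [0.5359 0.2142 0.1127] rot [-1.7937e+02  1.2000e-01  1.0026e+02] F [ 0.01 -0.36 -0.13] w 0.0371 t 14.78
tool shift mm [-0.3  4.4 33.6]
rot [-0.011   0.0022 -0.0008]
```

step_arm:
  increments:
    - {"delta_pos":[-0.3,4.2,15],"rot":[-0.011,0.002,0],"fingers":0.6}
    - {"delta_pos":[0,0,0],"rot":[0,0,0],"fingers":0.6}
    - {"delta_pos":[0,0,0],"rot":[0,0,0],"fingers":0.6}

```text
time_s: 15.15
eef_pos: [0.5417, 0.215, 0.1007]
eef_rot: [179.7, -0.0, 100.2]
contact_force: [-0.7, 0.4, -0.1]
grip_width: 0.0371
```

```bash
python3 - <<'E'
from h import *
go([.54,.2145,.079],100.3)
E
```

```text
pos [0.5417 0.215  0.1007] rot [ 1.7971e+02 -4.0000e-02  1.0024e+02] F [-0.66  0.38 -0.07] w 0.0371 t 15.15
tool shift mm [-0.2 -1.9 21.7]
rot [ 0.005  -0.0008 -0.0011]
```

step_arm:
  increments:
    - {"delta_pos":[0,-0.5,15],"rot":[0,0,0],"fingers":0.6}
    - {"delta_pos":[0,0,6],"rot":[0,0,0],"fingers":0.6}
    - {"delta_pos":[0,0,0],"rot":[0,0,0],"fingers":0.6}
    - {"delta_pos":[0,0,0],"rot":[0,0,0],"fingers":0.6}
    - {"delta_pos":[0,0,0],"rot":[0,0,0],"fingers":0.6}

```text
time_s: 15.78
eef_pos: [0.5414, 0.2149, 0.0793]
eef_rot: [179.7, -0.0, 100.2]
contact_force: [-0.6, -0.7, -0.4]
grip_width: 0.0373
```

```bash
python3 - <<'E'
from h import *
go([.54,.2145,.079],100.3)
E
```

```text
pos [0.5414 0.2149 0.0793] rot [ 1.7970e+02 -5.0000e-02  1.0024e+02] F [-0.58 -0.71 -0.41] w 0.0373 t 15.78
tool shift mm [-0.1 -1.4  0.3]
rot [ 0.0052 -0.0009 -0.0011]
```

step_arm:
  increments:
    - {"delta_pos":[0,-1.4,0],"rot":[0.005,0,0],"fingers":0.7}
    - {"delta_pos":[0,0,0],"rot":[0,0,0],"fingers":0.8}
    - {"delta_pos":[0,0,0],"rot":[0,0,0],"fingers":0.84}
    - {"delta_pos":[0,0,0],"rot":[0,0,0],"fingers":0.9}
    - {"delta_pos":[0,0,0],"rot":[0,0,0],"fingers":1}
  grip_force: 5

```text
time_s: 16.4
eef_pos: [0.5398, 0.2146, 0.0791]
eef_rot: [-180.0, -0.0, 100.2]
contact_force: [-0.4, 0.1, -0.0]
grip_width: 0.0141
```

step_arm:
  increments:
    - {"delta_pos":[0,0,0],"rot":[0,0,0],"fingers":1}
    - {"delta_pos":[0,0,0],"rot":[0,0,0],"fingers":1}
    - {"delta_pos":[0,0,0],"rot":[0,0,0],"fingers":1}
  grip_force: 40

```text
time_s: 16.77
eef_pos: [0.5398, 0.2145, 0.079]
eef_rot: [-180.0, -0.0, 100.2]
contact_force: [1.1, 0.4, 0.6]
grip_width: 0.0134
```

```bash
python3 - <<'E'
from h import *
go([.54,.2145,.079],100.3)
E
```

```text
pos [0.5398 0.2145 0.079 ] rot [-1.7998e+02 -4.0000e-02  1.0024e+02] F [1.15 0.38 0.6 ] w 0.0134 t 16.77
tool shift mm [-0.1  0.2  0. ]
rot [-0.0003 -0.0008 -0.0011]
```

step_arm:
  increments:
    - {"delta_pos":[0,0,-20],"rot":[0,0,0],"fingers":1}
    - {"delta_pos":[0,0,-35],"rot":[0,0,0],"fingers":1}
    - {"delta_pos":[0,0,-45],"rot":[0,0,0],"fingers":1}
    - {"delta_pos":[0,0,-45],"rot":[0,0,0],"fingers":1}
    - {"delta_pos":[0,0,-25],"rot":[0,0,-0.106],"fingers":1}

```text
time_s: 17.4
eef_pos: [0.5403, 0.2146, 0.2514]
eef_rot: [179.9, -0.1, 106.4]
contact_force: [-0.3, 1.0, -1.7]
grip_width: 0.013
```

step_arm:
  increments:
    - {"delta_pos":[0,0,0],"rot":[0,0,0],"fingers":1}
    - {"delta_pos":[0,0,0],"rot":[0,0,0],"fingers":1}

```text
time_s: 17.65
eef_pos: [0.5393, 0.2143, 0.2475]
eef_rot: [-179.9, -0.0, 106.2]
contact_force: [-0.6, -0.0, -1.2]
grip_width: 0.0135
```

```bash
python3 - <<'E'
from h import *
go([.4974,-.2055,.25],106.3)
foot()
E
```

```text
pos [0.5393 0.2143 0.2475] rot [-1.7987e+02 -5.0000e-02  1.0619e+02] F [-0.62 -0.02 -1.19] w 0.0135 t 17.65
tool shift mm [-391.5 -157.3   -2.5]
rot [-0.0023 -0.0009 -0.0019]
3 257.2 185.0 235 163 164 164 163 162 163 166 163 164 164 164 164 164 164 165 166 166 165 167 165 163 154 147 141 136 136 132 134 136 143 150 157 164 166 166 167 168 166 167 167 165 170 167 167 166 166
8 257.3 186.6 235 161 161 160 161 161 162 163 165 161 164 165 164 162 164 163 164 163 165 163 155 137 119 114 112 114 111 115 117 116 113 117 128 150 165 164 167 170 167 167 166 167 166 169 169 169 165
16 257.3 189.4 235 161 162 159 160 159 162 163 163 164 163 164 164 164 162 162 162 162 163 159 149 127 115 111 113 114 112 113 112 112 111 113 126 148 162 166 162 166 166 164 163 166 168 169 168 171 170
24 257.4 192.3 235 161 160 163 162 164 161 165 161 164 162 163 161 162 162 164 162 164 161 155 137 117 113 114 115 113 113 114 112 110 113 116 133 151 161 164 166 164 165 164 164 167 169 170 172 168 172
36 257.5 197.0 235 154 154 154 150 147 146 144 141 138 137 131 119 115 113 113 115 114 112 114 112 113 110 112 112 
[... 402 characters left out ...]
122 118 123 122 119 121 125 132 140 151 157 158 156 153 150 150 152 148 147 148 148 146 145
66 258.0 211.2 235 162 160 164 163 163 163 160 149 137 135 135 140 138 136 135 135 134 135 138 137 139 140 151 156 161 163 164 163 160 164 167 162 158 165 169 166 164 166 163 161 158 159 156 154 156 152
75 258.1 216.3 236 158 158 156 156 156 155 136 134 134 135 136 137 134 136 139 138 138 139 137 142 161 179 185 186 190 190 188 187 190 191 184 172 164 166 164 165 166 165 167 165 166 166 166 165 166 169
90 258.4 225.8 236 159 158 158 158 159 155 144 138 135 136 141 139 140 135 138 137 137 137 137 136 135 138 140 141 138 141 146 147 149 144 140 147 156 161 159 159 159 160 160 157 159 162 157 159 157 161
```

step_arm:
  increments:
    - {"delta_pos":[-55.9,-22.5,0],"rot":[0,0,-0.002],"fingers":1}
    - {"delta_pos":[-55.9,-22.5,0],"rot":[0,0,0],"fingers":1}
    - {"delta_pos":[-55.9,-22.5,0],"rot":[0,0,0],"fingers":1}
    - {"delta_pos":[-55.9,-22.5,0],"rot":[0,0,0],"fingers":1}
    - {"delta_pos":[-55.9,-22.5,0],"rot":[0,0,0],"fingers":1}

```text
time_s: 18.32
eef_pos: [0.51, -0.0872, 0.2476]
eef_rot: [-179.9, -0.1, 106.4]
contact_force: [1.4, 0.5, -0.4]
grip_width: 0.0136
```

step_arm:
  increments:
    - {"delta_pos":[-55.9,-22.5,0],"rot":[0,0,0],"fingers":1}
    - {"delta_pos":[-55.9,-22.5,0],"rot":[0,0,0],"fingers":1}
    - {"delta_pos":[0,0,35],"rot":[0,-0.05,0],"fingers":1}
    - {"delta_pos":[1.8,0,36],"rot":[0,0,0],"fingers":1}
    - {"delta_pos":[0,0,0],"rot":[0,0,0],"fingers":1}

```text
time_s: 18.95
eef_pos: [0.4975, -0.2046, 0.1748]
eef_rot: [-179.7, 2.6, 106.4]
contact_force: [0.2, -0.5, -1.2]
grip_width: 0.0133
```

step_arm:
  increments:
    - {"delta_pos":[0,0,0],"rot":[0,0,0],"fingers":1}
    - {"delta_pos":[0,0,0],"rot":[0,0,0],"fingers":1}
    - {"delta_pos":[0,0,0],"rot":[0,0,0],"fingers":1}

```text
time_s: 19.32
eef_pos: [0.4997, -0.2055, 0.1786]
eef_rot: [180.0, 2.9, 106.4]
contact_force: [-0.4, -0.2, -0.8]
grip_width: 0.013
```

```bash
python3 - <<'E'
from h import *
import pickle
go([.4974,-.2055,.178],106.3)
d=shot('wrist'); pickle.dump(d,open('dm.pkl','wb'))
x0,y0=186,124
f=cv2.cvtColor(d['frame'],cv2.COLOR_RGB2BGR)[y0:y0+120,x0:x0+160]
cv2.imwrite('pics/m.png',cv2.resize(f,None,fx=5,fy=5,interpolation=cv2.INTER_NEAREST))
p=get_obs()['eef_pos']
for z in(.11,.17): print(z,((proj(d,[p[0]-.01*.96,p[1]-.01*.28,z])[0]+.5-[186,124])*5).round(0))
E
```

```text
pos [ 0.4997 -0.2055  0.1786] rot [179.95   2.87 106.43] F [-0.41 -0.18 -0.85] w 0.013 t 19.32
tool shift mm [ 0.6 -2.2  0.5]
rot [0.0009 0.0501 0.0022]
0.11 [379. 301.]
0.17 [366. 422.]
```

View pics/m.png

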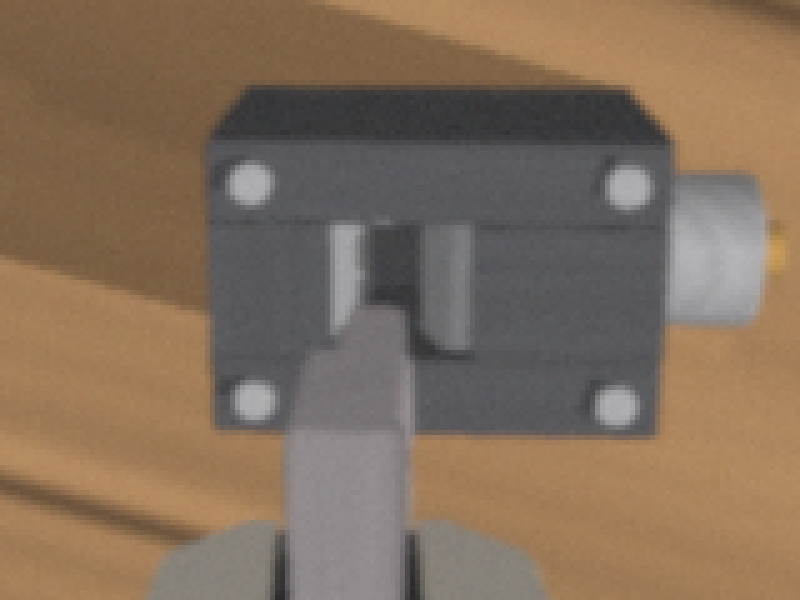

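The mid leaf's foot spans x of about 355 to 407 near row 308, centred at 381. The gap's dark band is x 367 to 418, and the bolts are at (251,184), (628,187), (617,406) and (254,400).

```bash
python3 - <<'E'
from h import *
import pickle
d=pickle.load(open('dm.pkl','rb'))
u=lambda P:np.array(P,float)/5+[186,124]-.5
X=onz(d,u([(251,184),(628,187),(617,406),(254,400)]),.076);print('bolts',X.mean(0).round(4),[(np.degrees(np.arctan2(*(X[j]-X[i])[[1,0]]))).round(2) for i,j in((0,1),(3,2),(0,3),(1,2))])
c=X.mean(0);y=np.radians(16.3);R=np.array([[np.cos(y),-np.sin(y)],[np.sin(y),np.cos(y)]])
for n,P,z in(('slot',[(330,223),(470,223),(470,350),(333,345)],.075),('jaw',[(367,260),(418,260)],.05),('foot',[(354,310),(381,310),(408,310)],.112)):
    S=onz(d,u(P),z); print(n,((S-c)[:,:2]@R*1000).round(1).tolist())
print('tcp',(get_obs()['eef_pos']-c)[:2]@R*1000)
E
```

```text
bolts [ 0.4953 -0.196   0.076 ] [np.float64(106.53), np.float64(106.41), np.float64(16.11), np.float64(16.67)]
slot [[-14.2, -20.9], [-14.6, 6.2], [11.1, 6.8], [10.6, -20.3]]
jaw [[-0.5, -14.6], [-0.7, -3.8]]
foot [[-7.5, -14.5], [-7.5, -9.8], [-7.6, -5.2]]
tcp [  1.46624364 -10.25174087]
```

step_arm:
  increments:
    - {"delta_pos":[0.4,-2.5,0],"rot":[0,0,0],"fingers":1}
    - {"delta_pos":[1.5,0,30],"rot":[0,0,0],"fingers":1}
    - {"delta_pos":[0.5,0,10],"rot":[0,0,0],"fingers":1}
    - {"delta_pos":[0.2,0,4],"rot":[0,0,0],"fingers":1}
    - {"delta_pos":[0,0,0],"rot":[0,0,0],"fingers":1}

```text
time_s: 20.0
eef_pos: [0.497, -0.2057, 0.1341]
eef_rot: [180.0, 2.8, 106.4]
contact_force: [-0.6, -0.2, -0.3]
grip_width: 0.0131
```

step_arm:
  increments:
    - {"delta_pos":[0.15,0,3],"rot":[0,0,0],"fingers":1}
    - {"delta_pos":[0.15,0,3],"rot":[0,0,0],"fingers":1}
    - {"delta_pos":[0,0,0],"rot":[0,0,0],"fingers":1}

```text
time_s: 20.38
eef_pos: [0.4967, -0.2056, 0.1275]
eef_rot: [-180.0, 2.8, 106.4]
contact_force: [0.3, -0.1, -0.3]
grip_width: 0.0131
```

step_arm:
  increments:
    - {"delta_pos":[0.15,0,3],"rot":[0,0,0],"fingers":1}
    - {"delta_pos":[0.15,0,3],"rot":[0,0,0],"fingers":1}
    - {"delta_pos":[0,0,0],"rot":[0,0,0],"fingers":1}

```text
time_s: 20.75
eef_pos: [0.4966, -0.2056, 0.1213]
eef_rot: [-180.0, 2.8, 106.4]
contact_force: [-0.4, -0.4, -0.8]
grip_width: 0.0135
```

step_arm:
  increments:
    - {"delta_pos":[0.15,0,3],"rot":[0,0,0],"fingers":1}
    - {"delta_pos":[0.15,0,3],"rot":[0,0,0],"fingers":1}
    - {"delta_pos":[0,0,0],"rot":[0,0,0],"fingers":1}

```text
time_s: 21.12
eef_pos: [0.4966, -0.2055, 0.1153]
eef_rot: [-180.0, 2.8, 106.4]
contact_force: [-0.2, -0.2, -0.7]
grip_width: 0.013
```

step_arm:
  increments:
    - {"delta_pos":[0.15,0,3],"rot":[0,0,0],"fingers":1}
    - {"delta_pos":[0.15,0,3],"rot":[0,0,0],"fingers":1}
    - {"delta_pos":[0,0,0],"rot":[0,0,0],"fingers":1}

```text
time_s: 21.5
eef_pos: [0.4966, -0.2055, 0.1093]
eef_rot: [-180.0, 2.8, 106.4]
contact_force: [0.8, -0.7, -2.1]
grip_width: 0.0136
```

step_arm:
  increments:
    - {"delta_pos":[0.15,0,3],"rot":[0,0,0],"fingers":1}
    - {"delta_pos":[0.15,0,3],"rot":[0,0,0],"fingers":1}
    - {"delta_pos":[0.15,0,3],"rot":[0,0,0],"fingers":1}

```text
time_s: 21.88
eef_pos: [0.4968, -0.2056, 0.1004]
eef_rot: [-180.0, 2.8, 106.4]
contact_force: [0.3, 0.2, -1.4]
grip_width: 0.0136
```

step_arm:
  increments:
    - {"delta_pos":[0.15,0,3],"rot":[0,0,0],"fingers":1}
    - {"delta_pos":[0.15,0,3],"rot":[0,0,0],"fingers":1}
    - {"delta_pos":[0.15,0,3],"rot":[0,0,0],"fingers":1}

```text
time_s: 22.25
eef_pos: [0.4968, -0.2056, 0.0914]
eef_rot: [-180.0, 2.8, 106.4]
contact_force: [0.3, -0.5, -0.7]
grip_width: 0.0135
```

step_arm:
  increments:
    - {"delta_pos":[-0.15,0,-3],"rot":[0,0,0],"fingers":1}
    - {"delta_pos":[-0.15,0,-3],"rot":[0,0,0],"fingers":1}

```text
time_s: 22.5
eef_pos: [0.4969, -0.2057, 0.0979]
eef_rot: [-180.0, 2.8, 106.4]
contact_force: [0.0, 0.7, -0.7]
grip_width: 0.0128
```

step_arm:
  increments:
    - {"delta_pos":[-1.2,0,-24],"rot":[0,0,0],"fingers":1}
    - {"delta_pos":[-2.1,0,-42],"rot":[0,0,0],"fingers":1}
    - {"delta_pos":[-2.2,0,-44],"rot":[0,0,0],"fingers":1}
    - {"delta_pos":[-2.1,0,-42],"rot":[0,0,0],"fingers":1}
    - {"delta_pos":[0,0,0],"rot":[0,0,0],"fingers":1}

```text
time_s: 23.12
eef_pos: [0.4981, -0.2063, 0.2532]
eef_rot: [179.8, 3.1, 106.4]
contact_force: [0.4, 0.1, -2.0]
grip_width: 0.0135
```

```bash
python3 - <<'E'
from h import *
go([.5398,.2145,.25],100.2,-180,2.85)
E
```

```text
pos [ 0.4981 -0.2063  0.2532] rot [179.75   3.05 106.42] F [ 0.35  0.07 -1.98] w 0.0135 t 23.12
tool shift mm [391.5 159.  -17. ]
rot [0.0099 0.0033 0.1084]
```

step_arm:
  increments:
    - {"delta_pos":[55.9,22.6,-2.7],"rot":[0,0,0],"fingers":1}
    - {"delta_pos":[55.9,22.6,-2.7],"rot":[0,0,0],"fingers":1}
    - {"delta_pos":[55.9,22.6,-2.7],"rot":[0,0,0],"fingers":1}
    - {"delta_pos":[55.9,22.6,-2.7],"rot":[0,0,0],"fingers":1}
    - {"delta_pos":[55.9,22.6,-2.7],"rot":[0,0,0],"fingers":1}

```text
time_s: 23.75
eef_pos: [0.5256, 0.0965, 0.2486]
eef_rot: [-179.9, 2.8, 106.4]
contact_force: [1.1, 0.3, -0.9]
grip_width: 0.0133
```

step_arm:
  increments:
    - {"delta_pos":[55.9,22.6,-2.7],"rot":[0,0,0],"fingers":1}
    - {"delta_pos":[55.9,22.6,-2.7],"rot":[0,0,0],"fingers":1}
    - {"delta_pos":[0,0,0],"rot":[0,0,0.108],"fingers":1}
    - {"delta_pos":[0,0,0],"rot":[0,0,0],"fingers":1}
    - {"delta_pos":[0,0,0],"rot":[0,0,0],"fingers":1}

```text
time_s: 24.38
eef_pos: [0.5377, 0.2141, 0.249]
eef_rot: [179.8, 2.8, 100.3]
contact_force: [0.4, 0.0, -0.8]
grip_width: 0.0134
```

step_arm:
  increments:
    - {"delta_pos":[0,0,0],"rot":[0,0,0],"fingers":1}
    - {"delta_pos":[0,0,0],"rot":[0,0,0],"fingers":1}

```text
time_s: 24.62
eef_pos: [0.5379, 0.2143, 0.2495]
eef_rot: [179.7, 2.8, 100.2]
contact_force: [0.4, 0.2, -0.2]
grip_width: 0.0131
```

```bash
python3 - <<'E'
from h import *
go([.5398,.2145,.08],100.2,-180,2.85)
E
```

```text
pos [0.5379 0.2143 0.2495] rot [179.7    2.8  100.23] F [ 0.39  0.15 -0.22] w 0.0131 t 24.62
tool shift mm [  8.1   1.  169.3]
rot [ 0.0053 -0.0009  0.0004]
```

step_arm:
  increments:
    - {"delta_pos":[1.9,1.9,40],"rot":[0.005,0,0],"fingers":1}
    - {"delta_pos":[1.6,0,35],"rot":[0,0,0],"fingers":1}
    - {"delta_pos":[0,0,0],"rot":[0,0,0],"fingers":1}
    - {"delta_pos":[1.4,0,30],"rot":[0,0,0],"fingers":1}
    - {"delta_pos":[0,0,0],"rot":[0,0,0],"fingers":1}

```text
time_s: 25.25
eef_pos: [0.5396, 0.2147, 0.1444]
eef_rot: [-179.9, 2.8, 100.2]
contact_force: [-0.5, -0.5, -0.7]
grip_width: 0.013
```

step_arm:
  increments:
    - {"delta_pos":[1,0,20],"rot":[0,0,0],"fingers":1}
    - {"delta_pos":[1,0,20],"rot":[0,0,0],"fingers":1}
    - {"delta_pos":[0.7,0,15],"rot":[0,0,0],"fingers":1}
    - {"delta_pos":[0,0,0],"rot":[0,0,0],"fingers":1}

```text
time_s: 25.75
eef_pos: [0.54, 0.2149, 0.0894]
eef_rot: [-180.0, 2.8, 100.2]
contact_force: [0.4, 0.3, -0.3]
grip_width: 0.0132
```

step_arm:
  increments:
    - {"delta_pos":[0.4,0,9],"rot":[0,0,0],"fingers":1}
    - {"delta_pos":[0,0,0],"rot":[0,0,0],"fingers":1}
    - {"delta_pos":[0,0,0],"rot":[0,0,0],"fingers":0.6}
    - {"delta_pos":[0,0,0],"rot":[0,0,0],"fingers":0.6}
    - {"delta_pos":[0,0,0],"rot":[0,0,0],"fingers":0.6}

```text
time_s: 26.38
eef_pos: [0.5401, 0.2149, 0.0805]
eef_rot: [180.0, 2.8, 100.2]
contact_force: [-0.5, -0.5, -0.2]
grip_width: 0.0357
```

step_arm:
  increments:
    - {"delta_pos":[-2.3,0,-45],"rot":[0,0,0],"fingers":0.6}
    - {"delta_pos":[-2.3,0,-45],"rot":[0,0,0],"fingers":0.6}
    - {"delta_pos":[0,0,0],"rot":[0,0.05,0],"fingers":0.6}
    - {"delta_pos":[-57,0.5,0],"rot":[0,0,0],"fingers":0.6}
    - {"delta_pos":[-57,0.5,0],"rot":[0,0,0],"fingers":0.6}

```text
time_s: 27.0
eef_pos: [0.5613, 0.1015, 0.1705]
eef_rot: [180.0, -0.1, 100.3]
contact_force: [0.5, 0.2, -0.0]
grip_width: 0.037
```

step_arm:
  increments:
    - {"delta_pos":[0,0,0],"rot":[0,0,0],"fingers":0.6}
    - {"delta_pos":[0,0,0],"rot":[0,0,0],"fingers":0.6}
    - {"delta_pos":[0,0,0],"rot":[0,0,0],"fingers":0.6}

```text
time_s: 27.38
eef_pos: [0.561, 0.1038, 0.1702]
eef_rot: [180.0, -0.1, 100.3]
contact_force: [-0.2, 1.0, -0.5]
grip_width: 0.0375
```

```bash
python3 - <<'E'
from h import *
go([.5608,.1012,.079],100.3)
d=shot('wrist')
hsv=cv2.cvtColor(d['frame'],cv2.COLOR_RGB2HSV)
m=((hsv[...,1]<40)&(hsv[...,2]>165)).astype(np.uint8); m[235:]=0; m[:130]=0
N,L,st,c=cv2.connectedComponentsWithStats(m)
for i in range(1,N):
    if st[i,4]>60:
        r=cv2.minAreaRect(np.argwhere(L==i)[:,::-1].astype(np.float32)); X=onz(d,cv2.boxPoints(r),.107)
        print(st[i],X.mean(0).round(4),[np.hypot(*(X[j+1]-X[j])[:2]).round(4) for j in(0,1)])
E
```

```text
pos [0.561  0.1038 0.1702] rot [ 1.8000e+02 -7.0000e-02  1.0031e+02] F [-0.24  0.98 -0.46] w 0.0375 t 27.38
tool shift mm [-2.6 -0.6 91.2]
rot [ 0.0001 -0.0013  0.0001]
[247 166  15  60 852] [0.5614 0.1011 0.107 ] [np.float64(0.0116), np.float64(0.0532)]
[379 171  19  49 645] [0.5402 0.2145 0.107 ] [np.float64(0.0447), np.float64(0.0115)]
[312 177  17  39 531] [0.5513 0.1569 0.107 ] [np.float64(0.035), np.float64(0.012)]
```

The mid leaf is back where it was. Next I'll pick up the thick leaf.

step_arm:
  increments:
    - {"delta_pos":[-2.6,-0.3,30],"rot":[0,0,0],"fingers":0.6}
    - {"delta_pos":[0,0,30],"rot":[0,0,0],"fingers":0.6}
    - {"delta_pos":[0,0,21],"rot":[0,0,0],"fingers":0.6}
    - {"delta_pos":[0,0,10],"rot":[0,0,0],"fingers":0.6}
    - {"delta_pos":[0,0,0],"rot":[0,0,0],"fingers":0.6}
  grip_force: 5

```text
time_s: 28.05
eef_pos: [0.5612, 0.1006, 0.0791]
eef_rot: [-180.0, -0.1, 100.3]
contact_force: [0.7, -0.3, 0.1]
grip_width: 0.0372
```

step_arm:
  increments:
    - {"delta_pos":[0,0,0],"rot":[0,0,0],"fingers":0.7}
    - {"delta_pos":[0,0,0],"rot":[0,0,0],"fingers":0.8}
    - {"delta_pos":[0,0,0],"rot":[0,0,0],"fingers":0.84}
    - {"delta_pos":[0,0,0],"rot":[0,0,0],"fingers":1}
    - {"delta_pos":[0,0,0],"rot":[0,0,0],"fingers":1}
  grip_force: 5

```text
time_s: 28.68
eef_pos: [0.5615, 0.1003, 0.0795]
eef_rot: [180.0, -0.1, 100.2]
contact_force: [-0.5, 1.0, 2.6]
grip_width: 0.014
```

step_arm:
  increments:
    - {"delta_pos":[0,0,0],"rot":[0,0,0],"fingers":1}
    - {"delta_pos":[0,0,0],"rot":[0,0,0],"fingers":1}
    - {"delta_pos":[0,0,0],"rot":[0,0,0],"fingers":1}
  grip_force: 45

```text
time_s: 29.05
eef_pos: [0.5616, 0.1002, 0.0795]
eef_rot: [180.0, -0.1, 100.2]
contact_force: [-0.3, 0.6, 5.1]
grip_width: 0.0134
```

step_arm:
  increments:
    - {"delta_pos":[0,0,-20],"rot":[0,0,0],"fingers":1}
    - {"delta_pos":[0,0,-35],"rot":[0,0,0],"fingers":1}
    - {"delta_pos":[0,0,-45],"rot":[0,0,0],"fingers":1}
    - {"delta_pos":[0,0,-45],"rot":[0,0,0],"fingers":1}
    - {"delta_pos":[0,0,-25],"rot":[0,0,-0.106],"fingers":1}

```text
time_s: 29.68
eef_pos: [0.5616, 0.0999, 0.2511]
eef_rot: [179.9, -0.0, 106.4]
contact_force: [0.3, -0.6, -1.5]
grip_width: 0.0134
```

step_arm:
  increments:
    - {"delta_pos":[0,0,0],"rot":[0,0,0],"fingers":1}
    - {"delta_pos":[0,0,0],"rot":[0,0,0],"fingers":1}
    - {"delta_pos":[0,0,0],"rot":[0,0,0],"fingers":1}

```text
time_s: 30.05
eef_pos: [0.5608, 0.0999, 0.2476]
eef_rot: [-179.9, -0.1, 106.2]
contact_force: [-0.7, 0.3, -0.9]
grip_width: 0.0134
```

```bash
python3 - <<'E'
from h import *
go([.4970,-.2040,.25],106.3)
foot()
E
```

```text
pos [0.5608 0.0999 0.2476] rot [-1.7987e+02 -9.0000e-02  1.0624e+02] F [-0.73  0.32 -0.86] w 0.0134 t 30.05
tool shift mm [-274.  -146.2   -2.5]
rot [-0.0023 -0.0016 -0.0011]
3 257.2 185.4 235 151 147 149 150 151 151 149 151 148 149 150 147 148 142 138 134 135 133 132 128 123 119 117 119 119 117 119 122 123 121 121 127 131 142 149 151 151 150 152 150 153 150 152 153 150 154
8 257.2 187.0 235 154 152 152 153 150 150 149 149 146 151 144 140 128 121 115 116 115 111 112 113 113 115 112 114 112 115 114 117 113 114 118 124 130 133 138 148 150 149 145 148 146 148 148 148 148 151
16 257.3 189.8 235 164 164 164 165 165 166 165 164 162 163 153 130 115 114 112 115 115 115 113 113 113 113 113 114 111 113 113 111 112 112 121 130 140 139 148 155 159 159 160 159 156 160 156 160 156 158
24 257.4 192.7 235 164 164 165 166 164 165 163 165 165 149 135 119 111 113 113 116 114 113 114 115 115 114 114 110 116 114 114 113 114 113 123 133 141 145 154 159 164 163 162 163 163 162 163 163 162 160
36 257.5 197.4 235 162 160 159 163 164 163 164 162 153 132 117 116 113 110 113 112 115 111 112 115 114 112 111 111 
[... 402 characters left out ...]
191 190 192 191 190 190 195 193 187 170 159 157 158 155 158 156 156 157 155 155 159 156 159
66 258.0 211.7 235 158 157 161 159 160 158 155 143 133 134 140 139 137 136 136 131 133 135 137 143 165 182 188 189 190 191 193 191 189 192 191 185 170 160 160 158 157 159 156 157 156 156 156 158 159 157
75 258.1 216.8 236 157 155 156 154 153 153 139 132 134 135 138 137 136 134 133 133 141 155 174 184 187 187 190 191 190 190 190 190 191 193 185 173 163 160 159 160 162 161 162 160 161 157 161 158 160 160
90 258.4 226.4 236 160 162 162 161 159 156 147 133 133 139 138 139 136 135 133 136 137 137 135 139 139 138 140 143 143 140 141 140 138 130 128 140 152 159 155 155 156 156 153 152 154 155 157 155 153 156
```

step_arm:
  increments:
    - {"delta_pos":[-54.8,-29.2,0],"rot":[0,0,0],"fingers":1}
    - {"delta_pos":[-54.8,-29.2,0],"rot":[0,0,0],"fingers":1}
    - {"delta_pos":[-54.8,-29.2,0],"rot":[0,0,0],"fingers":1}
    - {"delta_pos":[-54.8,-29.2,0],"rot":[0,0,0],"fingers":1}
    - {"delta_pos":[-54.8,-29.2,0],"rot":[0,0,0],"fingers":1}

```text
time_s: 30.72
eef_pos: [0.4973, -0.2058, 0.2484]
eef_rot: [-180.0, -0.1, 106.3]
contact_force: [0.6, -0.1, -0.9]
grip_width: 0.0133
```

step_arm:
  increments:
    - {"delta_pos":[0,0,35],"rot":[0,-0.02,0],"fingers":1}
    - {"delta_pos":[0.7,0,36],"rot":[0,0,0],"fingers":1}
    - {"delta_pos":[0,0,0],"rot":[0,0,0],"fingers":1}
    - {"delta_pos":[0,0,0],"rot":[0,0,0],"fingers":1}
    - {"delta_pos":[0,0,0],"rot":[0,0,0],"fingers":1}

```text
time_s: 31.35
eef_pos: [0.4989, -0.2041, 0.1793]
eef_rot: [179.9, 1.2, 106.3]
contact_force: [-0.1, -0.4, -1.1]
grip_width: 0.0134
```

step_arm:
  increments:
    - {"delta_pos":[0,0,0],"rot":[0,0,0],"fingers":1}
    - {"delta_pos":[0,0,0],"rot":[0,0,0],"fingers":1}

```text
time_s: 31.6
eef_pos: [0.4983, -0.204, 0.1783]
eef_rot: [180.0, 1.1, 106.3]
contact_force: [-0.2, 0.3, -0.9]
grip_width: 0.0133
```

```bash
python3 - <<'E'
from h import *
import pickle
go([.4974,-.2035,.178],106.3)
d=shot('wrist'); pickle.dump(d,open('dk.pkl','wb'))
x0,y0=186,124
f=cv2.cvtColor(d['frame'],cv2.COLOR_RGB2BGR)[y0:y0+120,x0:x0+160]
cv2.imwrite('pics/k.png',cv2.resize(f,None,fx=5,fy=5,interpolation=cv2.INTER_NEAREST))
E
```

```text
pos [ 0.4983 -0.204   0.1783] rot [179.96   1.11 106.31] F [-0.23  0.27 -0.85] w 0.0133 t 31.6
tool shift mm [ 0.7 -0.8  0.3]
rot [0.0007 0.0194 0.0002]
```

View pics/k.png

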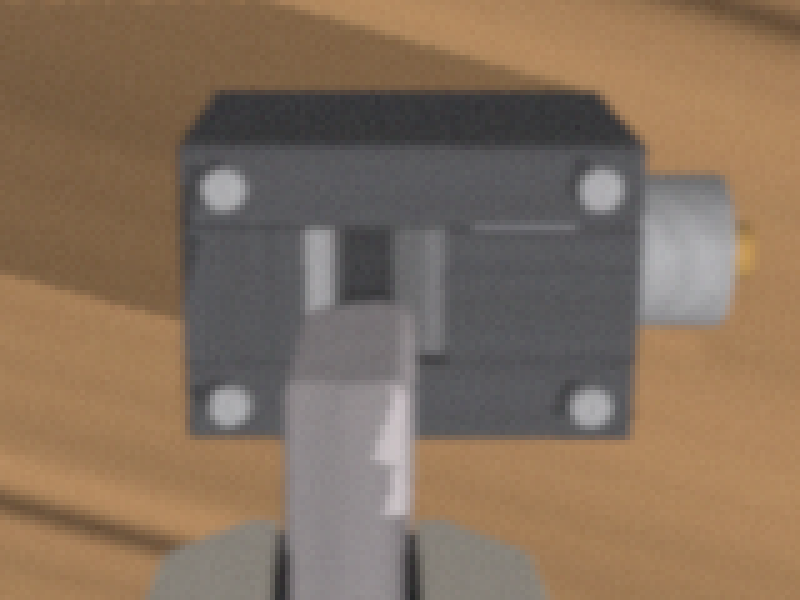

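The foot spans x of about 310 to 408 at row 312. The gap band is x 340 to 390, and the bolts are at (224,190), (601,190), (592,407) and (230,407).

```bash
python3 - <<'E'
from h import *
import pickle
d=pickle.load(open('dk.pkl','rb'))
u=lambda P:np.array(P,float)/5+[186,124]-.5
X=onz(d,u([(224,190),(601,190),(592,407),(230,407)]),.076);print('bolts',X.mean(0).round(4))
c=X.mean(0);y=np.radians(16.3);R=np.array([[np.cos(y),-np.sin(y)],[np.sin(y),np.cos(y)]])
g=cv2.cvtColor(d['frame'],cv2.COLOR_RGB2GRAY)
hs=cv2.cvtColor(d['frame'],cv2.COLOR_RGB2HSV)
for v in(186,189,192,196,200): print(v,g[v,242:276].tolist())
for n,P,z in(('slot',[(303,227),(443,227)],.075),('jaw',[(340,270),(390,270)],.05),('foot',[(308,315),(409,315)],.114)):
    S=onz(d,u(P),z); print(n,((S-c)[:,:2]@R*1000).round(1).tolist())
print('tcp',(get_obs()['eef_pos']-c)[:2]@R*1000)
E
```

```text
bolts [ 0.4953 -0.1959  0.076 ]
186 [89, 89, 92, 91, 103, 127, 129, 122, 122, 118, 112, 114, 116, 117, 116, 113, 113, 114, 116, 118, 116, 114, 119, 120, 121, 120, 116, 113, 113, 119, 120, 121, 108, 95]
189 [90, 90, 93, 95, 105, 111, 116, 118, 117, 118, 114, 114, 114, 114, 115, 114, 113, 114, 113, 116, 117, 114, 116, 123, 129, 134, 127, 118, 109, 119, 122, 120, 112, 96]
192 [92, 89, 94, 103, 110, 113, 114, 114, 115, 114, 113, 116, 118, 117, 116, 114, 118, 117, 116, 116, 118, 117, 115, 124, 134, 142, 137, 121, 115, 123, 121, 118, 109, 99]
196 [85, 87, 101, 113, 115, 117, 113, 115, 113, 115, 115, 115, 116, 113, 116, 115, 112, 115, 113, 114, 117, 114, 118, 126, 135, 140, 132, 104, 77, 69, 70, 69, 73, 76]
200 [92, 108, 122, 129, 130, 130, 127, 128, 131, 125, 127, 125, 124, 124, 125, 126, 127, 127, 127, 130, 134, 137, 142, 144, 147, 145, 130, 109, 94, 89, 91, 91, 92, 90]
slot [[-14.5, -21.1], [-14.6, 6.0]]
jaw [[0.6, -14.6], [0.6, -4.0]]
foot [[-8.2, -18.5], [-8.2, -1.3]]
tcp [ 0.55699316 -8.53461954]
```

step_arm:
  increments:
    - {"delta_pos":[4.2,-1.3,0],"rot":[0,0,0],"fingers":1}
    - {"delta_pos":[0.6,0,30],"rot":[0,0,0],"fingers":1}
    - {"delta_pos":[0.2,0,8],"rot":[0,0,0],"fingers":1}
    - {"delta_pos":[0,0,0],"rot":[0,0,0],"fingers":1}
    - {"delta_pos":[0,0,0],"rot":[0,0,0],"fingers":1}

```text
time_s: 32.28
eef_pos: [0.4962, -0.2004, 0.1406]
eef_rot: [179.9, 1.1, 106.3]
contact_force: [-0.2, 0.4, -0.5]
grip_width: 0.0134
```

step_arm:
  increments:
    - {"delta_pos":[0.06,0,3],"rot":[0,0,0],"fingers":1}
    - {"delta_pos":[0.06,0,3],"rot":[0,0,0],"fingers":1}
    - {"delta_pos":[0,0,0],"rot":[0,0,0],"fingers":1}

```text
time_s: 32.65
eef_pos: [0.4956, -0.2001, 0.1336]
eef_rot: [-180.0, 1.1, 106.3]
contact_force: [-0.4, 0.2, -0.8]
grip_width: 0.0135
```

```bash
python3 - <<'E'
from h import *
import pickle
go([.4974,-.2035,.079],106.3)
d=shot('wrist'); pickle.dump(d,open('dk2.pkl','wb'))
g=cv2.cvtColor(d['frame'],cv2.COLOR_RGB2GRAY)
p=get_obs()['eef_pos'];y=np.radians(16.3)
for y_ in(-21,-14.6,-7.6,7,-45,45): print(y_,proj(d,[[.4953-.281*y_/1e3+x*.96/1e3,-.196+.96*y_/1e3+x*.281/1e3,.075] for x in(-12,-8)]).round(1).tolist())
for v in range(166,200,4): print(v,g[v,225:290].tolist())
E
```

```text
pos [ 0.4956 -0.2001  0.1336] rot [-180.      1.07  106.31] F [-0.43  0.21 -0.83] w 0.0135 t 32.65
tool shift mm [-2.7  0.8 54.7]
rot [-0.      0.0187  0.0001]
-21 [[238.3, 185.7], [238.4, 190.3]]
-14.6 [[246.0, 185.7], [246.0, 190.3]]
-7.6 [[254.4, 185.8], [254.4, 190.4]]
7 [[271.9, 185.9], [271.8, 190.5]]
-45 [[209.6, 185.6], [209.8, 190.2]]
45 [[317.7, 186.1], [317.4, 190.7]]
166 [86, 84, 84, 87, 88, 89, 88, 88, 88, 89, 84, 86, 89, 85, 86, 86, 88, 85, 87, 86, 87, 87, 90, 89, 91, 89, 87, 87, 85, 89, 88, 89, 87, 89, 87, 90, 86, 90, 89, 88, 87, 88, 90, 87, 89, 92, 90, 87, 92, 87, 90, 89, 90, 91, 91, 88, 87, 88, 93, 88, 90, 90, 92, 89, 90]
170 [90, 91, 91, 91, 91, 88, 95, 92, 93, 90, 89, 88, 87, 91, 91, 92, 94, 88, 94, 91, 90, 92, 90, 89, 90, 91, 91, 91, 90, 95, 93, 91, 92, 90, 93, 90, 90, 92, 91, 91, 91, 91, 92, 91, 93, 90, 90, 91, 96, 93, 94, 90, 92, 89, 92, 94, 90, 93, 93, 92, 92, 95, 92, 92, 93]
174 [125, 99, 90, 90, 92, 89, 88, 93, 90, 91, 91, 91, 91, 91, 94, 90, 93, 90, 95, 89, 91, 90, 89, 90, 90, 90, 90, 93, 92, 91, 90, 92, 92, 91, 93, 93, 93, 93, 88, 92, 89, 92, 92, 92, 93, 93
[... 1083 characters left out ...]
21, 124, 133, 141, 136, 123, 121, 112, 100, 97, 92, 91, 92, 89, 92, 89, 92, 93, 91, 91, 90, 90, 90, 91, 92, 92]
194 [65, 67, 72, 67, 69, 67, 66, 64, 66, 69, 71, 69, 68, 69, 77, 92, 98, 99, 99, 104, 111, 115, 117, 116, 120, 118, 117, 118, 118, 115, 119, 117, 117, 115, 115, 117, 117, 115, 117, 120, 125, 138, 144, 140, 132, 122, 111, 99, 90, 91, 89, 89, 89, 87, 89, 90, 90, 89, 89, 86, 90, 87, 88, 89, 90]
198 [69, 67, 67, 66, 69, 67, 67, 68, 66, 68, 69, 72, 66, 67, 78, 92, 100, 102, 103, 112, 113, 117, 117, 116, 115, 119, 115, 115, 117, 117, 112, 117, 115, 115, 117, 114, 117, 116, 116, 119, 127, 137, 146, 147, 134, 123, 114, 96, 89, 90, 89, 92, 90, 91, 87, 89, 90, 91, 91, 93, 91, 91, 87, 89, 91]
```

step_arm:
  increments:
    - {"delta_pos":[0.5,0,3],"rot":[0,0,0],"fingers":1}
    - {"delta_pos":[0.04,0,2],"rot":[0,0,0],"fingers":1}
    - {"delta_pos":[0,0,0],"rot":[0,0,0],"fingers":1}

```text
time_s: 33.08
eef_pos: [0.4958, -0.2001, 0.1288]
eef_rot: [180.0, 1.1, 106.3]
contact_force: [0.3, -2.5, -0.9]
grip_width: 0.0135
```

step_arm:
  increments:
    - {"delta_pos":[0.04,0,2],"rot":[0,0,0],"fingers":1}
    - {"delta_pos":[0.04,0,2],"rot":[0,0,0],"fingers":1}
    - {"delta_pos":[0,0,0],"rot":[0,0,0],"fingers":1}

```text
time_s: 33.45
eef_pos: [0.4958, -0.2, 0.1248]
eef_rot: [180.0, 1.1, 106.3]
contact_force: [0.9, -4.5, 2.3]
grip_width: 0.0135
```

step_arm:
  increments:
    - {"delta_pos":[0.04,0,2],"rot":[0,0,0],"fingers":1}
    - {"delta_pos":[0.04,0,2],"rot":[0,0,0],"fingers":1}
    - {"delta_pos":[0,0,0],"rot":[0,0,0],"fingers":1}

```text
time_s: 33.83
eef_pos: [0.4956, -0.1998, 0.1206]
eef_rot: [180.0, 1.1, 106.3]
contact_force: [1.0, -4.7, 1.8]
grip_width: 0.0134
```

As planned, only the sprung jaw is pushing (about 4.7 N towards -y). I'll carry on down.

step_arm:
  increments:
    - {"delta_pos":[0.04,0,2],"rot":[0,0,0],"fingers":1}
    - {"delta_pos":[0.04,0,2],"rot":[0,0,0],"fingers":1}
    - {"delta_pos":[0,0,0],"rot":[0,0,0],"fingers":1}

```text
time_s: 34.2
eef_pos: [0.4956, -0.1998, 0.1167]
eef_rot: [180.0, 1.1, 106.3]
contact_force: [0.4, -4.9, 2.5]
grip_width: 0.0131
```

step_arm:
  increments:
    - {"delta_pos":[0.04,0,2],"rot":[0,0,0],"fingers":1}
    - {"delta_pos":[0.04,0,2],"rot":[0,0,0],"fingers":1}
    - {"delta_pos":[0,0,0],"rot":[0,0,0],"fingers":1}

```text
time_s: 34.58
eef_pos: [0.4956, -0.1998, 0.1126]
eef_rot: [180.0, 1.1, 106.3]
contact_force: [2.0, -5.5, 1.7]
grip_width: 0.0135
```

step_arm:
  increments:
    - {"delta_pos":[0.04,0,2],"rot":[0,0,0],"fingers":1}
    - {"delta_pos":[0.04,0,2],"rot":[0,0,0],"fingers":1}
    - {"delta_pos":[0.04,0,2],"rot":[0,0,0],"fingers":1}

```text
time_s: 34.95
eef_pos: [0.4956, -0.1998, 0.1066]
eef_rot: [180.0, 1.1, 106.3]
contact_force: [1.0, -5.1, 3.0]
grip_width: 0.0133
```

step_arm:
  increments:
    - {"delta_pos":[0.06,0,3],"rot":[0,0,0],"fingers":1}
    - {"delta_pos":[0.06,0,3],"rot":[0,0,0],"fingers":1}
    - {"delta_pos":[0.06,0,3],"rot":[0,0,0],"fingers":1}

```text
time_s: 35.33
eef_pos: [0.4956, -0.1998, 0.0975]
eef_rot: [180.0, 1.1, 106.3]
contact_force: [2.3, -5.8, 2.6]
grip_width: 0.0131
```

step_arm:
  increments:
    - {"delta_pos":[0.06,0,3],"rot":[0,0,0],"fingers":1}
    - {"delta_pos":[0.06,0,3],"rot":[0,0,0],"fingers":1}
    - {"delta_pos":[0.06,0,3],"rot":[0,0,0],"fingers":1}

```text
time_s: 35.7
eef_pos: [0.4956, -0.1998, 0.0885]
eef_rot: [180.0, 1.1, 106.3]
contact_force: [2.2, -5.5, 1.8]
grip_width: 0.0129
```

step_arm:
  increments:
    - {"delta_pos":[0.06,0,3],"rot":[0,0,0],"fingers":1}
    - {"delta_pos":[0.06,0,3],"rot":[0,0,0],"fingers":1}
    - {"delta_pos":[0,0,0],"rot":[0,0,0],"fingers":1}

```text
time_s: 36.08
eef_pos: [0.4954, -0.1997, 0.0823]
eef_rot: [-180.0, 1.1, 106.3]
contact_force: [1.2, -5.5, -1.2]
grip_width: 0.0131
```

step_arm:
  increments:
    - {"delta_pos":[0.02,0,1],"rot":[0,0,0],"fingers":1}
    - {"delta_pos":[0.02,0,1],"rot":[0,0,0],"fingers":1}

```text
time_s: 36.33
eef_pos: [0.4956, -0.1998, 0.0806]
eef_rot: [180.0, 1.1, 106.3]
contact_force: [1.2, -4.8, 2.2]
grip_width: 0.0131
```

step_arm:
  increments:
    - {"delta_pos":[0.02,0,1],"rot":[0,0,0],"fingers":1}
    - {"delta_pos":[0,0,0],"rot":[0,0,0],"fingers":1}

```text
time_s: 36.58
eef_pos: [0.4956, -0.1998, 0.0795]
eef_rot: [180.0, 1.1, 106.3]
contact_force: [1.6, -5.8, 2.0]
grip_width: 0.013
```

step_arm:
  increments:
    - {"delta_pos":[-0.5,0,0],"rot":[0,0,0],"fingers":1}
    - {"delta_pos":[0,0,0],"rot":[0,0,0],"fingers":1}

```text
time_s: 36.83
eef_pos: [0.4957, -0.2002, 0.0795]
eef_rot: [180.0, 1.1, 106.3]
contact_force: [3.1, -4.7, 0.4]
grip_width: 0.0132
```

step_arm:
  increments:
    - {"delta_pos":[0,0,0],"rot":[0,0,0],"fingers":0.83}
    - {"delta_pos":[0,0,0],"rot":[0,0,0],"fingers":0.8}
    - {"delta_pos":[0,0,0],"rot":[0,0,0],"fingers":0.7}
    - {"delta_pos":[0,0,0],"rot":[0,0,0],"fingers":0.6}
    - {"delta_pos":[0,0,0],"rot":[0,0,0],"fingers":0.6}

```text
time_s: 37.45
eef_pos: [0.4956, -0.2, 0.0797]
eef_rot: [-180.0, 1.1, 106.3]
contact_force: [-0.1, 0.2, 1.1]
grip_width: 0.0367
```

Released with no residual force. I'll withdraw straight up, then check the result by measurement.

step_arm:
  increments:
    - {"delta_pos":[-0.4,0,-20],"rot":[0,0,0],"fingers":0.6}
    - {"delta_pos":[-0.8,0,-40],"rot":[0,0,0],"fingers":0.6}
    - {"delta_pos":[-0.8,0,-40],"rot":[0,0.02,0],"fingers":0.6}
    - {"delta_pos":[0,-25,-40],"rot":[0,0,0],"fingers":0.6}
    - {"delta_pos":[0,0,0],"rot":[0,0,0],"fingers":0.6}

```text
time_s: 38.08
eef_pos: [0.472, -0.2082, 0.2225]
eef_rot: [179.8, 0.1, 106.3]
contact_force: [-0.0, 0.4, -0.7]
grip_width: 0.0369
```

step_arm:
  increments:
    - {"delta_pos":[0,0,0],"rot":[0,0,0],"fingers":0.6}
    - {"delta_pos":[0,0,0],"rot":[0,0,0],"fingers":0.6}
    - {"delta_pos":[0,0,0],"rot":[0,0,0],"fingers":0.6}

```text
time_s: 38.45
eef_pos: [0.4717, -0.2071, 0.2189]
eef_rot: [-180.0, -0.1, 106.3]
contact_force: [0.0, -0.7, -0.2]
grip_width: 0.037
```

```bash
python3 - <<'E'
from h import *
go([0,0,0])
d=shot('wrist')
y=np.radians(16.3);R=np.array([[np.cos(y),-np.sin(y)],[np.sin(y),np.cos(y)]])
hsv=cv2.cvtColor(d['frame'],cv2.COLOR_RGB2HSV)
m=((hsv[...,1]<45)&(hsv[...,2]>140)).astype(np.uint8); m[245:]=0
N,L,st,c=cv2.connectedComponentsWithStats(m)
for i in range(1,N):
    if st[i,4]>25:
        r=cv2.minAreaRect(np.argwhere(L==i)[:,::-1].astype(np.float32)); X=onz(d,cv2.boxPoints(r),.107)
        e=[X[1]-X[0],X[2]-X[1]]; e=max(e,key=np.linalg.norm)
        print('wrist',st[i],X.mean(0).round(4),'head mm',((X.mean(0)[:2]-[.4953,-.196])@R*1000).round(1),'len',np.linalg.norm(e).round(4),'ang',np.degrees(np.arctan2(e[1],e[0])).round(1))
# rack leaves from fixed cameras, same as at start
for n,(x0,x1,y0,y1) in(('scene',(270,350,175,230)),('side',(190,250,128,175)),('scene',(215,260,120,170)),('side',(235,285,195,270))):
    d=shot(n);f=d['frame'][y0:y1,x0:x1]
    hsv=cv2.cvtColor(f,cv2.COLOR_RGB2HSV)
    m=((hsv[...,1]<60)&(hsv[...,2]>110)).astype(np.uint8)
    N,L,st,c=cv2.connectedComponentsWithStats(m)
    for i in range(1,N):
        if st[i,4]>15: print(n,st[i],onz(d,[c[i]+[x0,y0]],.095).round(4)[0])
E
```

```text
pos [ 0.4717 -0.2071  0.2189] rot [-1.7995e+02 -1.3000e-01  1.0632e+02] F [ 0.01 -0.67 -0.17] w 0.037 t 38.45
tool shift mm [ 330.8 -394.3  220. ]
wrist [290 175   7   7  37] [ 0.4577 -0.1731  0.107 ] head mm [-29.7  32.6] len 0.0062 ang 18.5
wrist [247 179  13  50 648] [ 0.4957 -0.204   0.107 ] head mm [-1.8 -7.8] len 0.0536 ang 16.5
wrist [300 178  17  22 327] [ 0.464  -0.1549  0.107 ] head mm [-18.5  48.3] len 0.0223 ang 19.7
wrist [288 212   7   6  34] [ 0.4957 -0.1626  0.107 ] head mm [ 9.7 31.9] len 0.0063 ang 106.2
scene [40 21  9 14 66] [0.5488 0.1578 0.095 ]
scene [58 28 10 16 80] [0.5369 0.2154 0.095 ]
side [51  0  9  4 22] [0.6641 0.2118 0.095 ]
side [ 38   5  22  27 277] [0.6138 0.1433 0.095 ]
side [ 11   8  26  21 207] [0.5325 0.1731 0.095 ]
side [51 36  9  8 35] [0.5795 0.0467 0.095 ]
side [47 42  8  5 24] [0.5562 0.0345 0.095 ]
scene [17 10 10 17 96] [ 0.4948 -0.2015  0.095 ]
scene [36 30  8  7 37] [ 0.5101 -0.111   0.095 ]
side [ 22   0  13  16 159] [ 0.5593 -0.091   0.095 ]
side [38  0 12  8 68] [ 0.5995 -0.0956  0.095 ]
side [14 35  9  4 21] [ 0.4946 -0.1667  0.095 ]
side [ 14  37  25  24 340] [ 0.4906 -0.2049  0.095 ]
side [ 0 40 10  9 58] [ 0.456  -0.1712  0.095 ]
side [40 51  5  6 16] [ 0.5171 -0.2331  0.095 ]
```

```bash
python3 -c "
from plant import job_done,get_obs
print(get_obs()['time_s'],job_done())"
```

```text
the job is handed in; nothing more can be done
38.7 None
```

The job is handed in at 38.7 s: the thick leaf is gripped fully home in the head's slot, and the thin and mid leaves are back standing in the rack. No verdict was given.

**What I did:** I tried the thin leaf, then the mid leaf, each down to a foot height of about 20–23 mm. Both showed no drag (forces stayed within the noise), so they were loose and went back into their own pockets. The thick leaf met only the sprung jaw, with about 5–6 N sideways and 2–3 N drag. That suggests the jaw is pushed back about 3 mm. I pushed it to within about 1 mm of the cover, let go and drew the arm clear.

**Last checks:**
- **Thick leaf:** its block top is at (-1.8, -7.8) mm in the head frame, and about -7.6 mm was expected in y. It is turned 16.5°, against the head's 16.3°.
- **Thin and mid leaves:** the scene camera puts both blocks within about 3 mm of where they started.
- **Force on the tool:** within the noise (about 0.7 N or less) after release.

**What was unsure:**
- **Leaning leaves:** the thin and mid leaves leaned about 3–4° in the grip, so I tilted the tool to correct it.
- **Camera offset:** the wrist camera read about 2 mm off the tool, so I relied on positions relative to the head.
- **Side camera:** its final masks were cluttered, and the arm probably hid part of the rack, so they gave no independent check of the rack.
- **Not measured:** jaw travel and grip after release were inferred from the forces.

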